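# Load the soak can and lock its push-and-turn lid

### The job

Put the pump cover and all the loose water outlets and brake pistons that lie on the bench into the soak can and lock its lid on again. The safety lid comes off only if you press it down firmly, keep it pressed and turn it anticlockwise (never wrench it round unpressed); lay it flat on the bench while you load, and at the end press and turn it clockwise until it springs up into its locked position. The cover is hooked under the sprung hold-down finger of the scraping stand: lift the finger by its grip and swing it aside before you take the cover out, never pull the cover past it, swing it back over the empty stand afterwards, and leave the other tools where they are.

Things in the scene. Friction and masses are not known exactly. Their poses are not given: they have to be found in the camera images.
- can: soak can, a grey painted steel tub bolted to the bench (fixed), 188 mm across, rim 131 mm above the bench, neck 175 mm across; origin at the centre of its underside on the bench, z up. Two 8 mm bayonet studs stand out from the neck on its +y and -y sides.
- can_floor (a point): centre of the can's flat inner floor, 52 mm above the bench. Parts piled up to 80 mm above it still let the lid go on; they go in through the mouth, clear over 160 mm inside a sprung rubber ring on the rim; the ring's top stands 148 mm above the bench while the lid is off.
- lid_grip (a point): centre of the lid's bar grip, on the lid's axis, 52 mm above the lower edge of its skirt; x along the bar, z up. Black bar 104 mm long, 18 mm wide, 28 mm high; the lid's flat top lies 14 mm below this point. Locked: 165 mm above the can's origin, bar along the can's x axis (half a turn makes no difference). Lid lying flat on the bench: 52 mm above it.
- lid: the can's loose steel lid, 192 mm across, skirt 32 mm deep, 0.26 kg; origin at the centre of the skirt's lower edge. Opening: press it down 7 to 9.5 mm (13 to 18 N against the sprung ring; 9.5 mm is the stop), keep it down, turn it 50 degrees (45 to 55) anticlockwise seen from above, lift it straight off.
- can_stud (a point): the bayonet stud on the can's +y side, 125 mm up; it rides in a J-slot of the lid's skirt. Closing: lower the lid with its bar 50 degrees (45 to 55) anticlockwise of the can's x axis, centred within 2 mm, press it 7 to 9.5 mm below the locked height, turn it 50 degrees clockwise to the stop, let it spring up into the notch.
- stand: scraping stand, a fixed dark steel base plate 180 x 100 x 12 mm with two rails that carry the pump cover, six 10 mm locating dowels round the cover (tops 38 mm above the bench) and the post of the hold-down finger near its +x end; origin on the bench under the middle, x along the plate.
- finger_knob (a point): centre of the black grip of the hold-down finger, a bar 42 mm long, 12 mm wide and 28 mm high (48 to 76 mm above the bench when down), on the upright pivot axis, 64 mm from the stand's origin along its +x. x along the grip: the finger points along -x, reaches 45 mm over the cover's slotted end, and its 8 mm nose stands in the cover's slot.
- finger (a joint): height of the hold-down finger in m: 0 = holding the cover, up to 0.016 = fully lifted; a spring pushes it down (7 N at 0, 13 N at 0.016); with nothing under it, it rests at -0.001. The nose is clear of the cover when it is lifted by 0.009 or more.
- finger_swing (a joint): turn of the hold-down finger about its upright post in rad, 0 = over the cover, growing anticlockwise seen from above to 1.75; it stays where it is left. Past about 0.9 it is well clear of the cover. It turns only that way from 0, and only while lifted, as its nose stands in the cover's slot.
- cover_boss (a point): centre of the round boss of the pump cover, an aluminium plate 96 x 54 x 8 mm (0.3 kg) with a boss 26 mm across that stands 20 mm above the plate; this point is half-way up the boss at the cover's centre, 18 mm above the cover's underside (38 mm above the bench in the stand). x along the plate towards its slotted end, z up. In the stand it lifts straight up between the dowels with 1.5 mm of play.
- outlet_a_mid (a point): centre, half-way up, of a cast aluminium water outlet standing on its flange: oval flange 84 x 45 x 9 mm with a round hose spigot 32 mm across, 53 mm high in all, 0.2 kg; this point is 26.5 mm above its underside, x along the flange, z up. May be absent.
- outlet_b_mid (a point): centre, half-way up, of a cast aluminium water outlet standing on its flange: oval flange 84 x 45 x 9 mm with a round hose spigot 32 mm across, 53 mm high in all, 0.2 kg; this point is 26.5 mm above its underside, x along the flange, z up. May be absent.
- piston_a_mid (a point): centre, half-way up, of a steel brake caliper piston, a round cup 54 mm across and 48 mm high standing upright, 0.28 kg; this point is 24 mm above its underside, z up. May be absent.
- piston_b_mid (a point): centre, half-way up, of a steel brake caliper piston, a round cup 54 mm across and 48 mm high standing upright, 0.28 kg; this point is 24 mm above its underside, z up. May be absent.
- driver: screwdriver with a blue handle, 238 mm long, a bystander lying behind the work
- oil_can: green pump oil can, 167 mm high, a bystander standing at the back left

How it is judged:
By the outcome, as a careful person would: the job done as asked, in the order asked, and still so for the second after the job is handed in, with the robot touching nothing.
Of outlet_a, outlet_b, piston_a, piston_b only 2 to 4 are there at a start; the rules pass over those that are not, and their reading is None.
At some moment in a run one of outlet_a, outlet_b, piston_a, piston_b may be knocked a few centimetres aside while the robot is not near it.
It also fails if it takes over 210 s, if anything falls off the work surface, if the arm or the gripper's body presses on something with over 40 N, if the wrist force passes 120 N, or if a joint passes its speed limit or range.

### The arm

A 7-joint arm with a two-finger parallel gripper is mounted at the origin on a cart in front of the work surface, level with it; the furniture and walls round the work are solid. World frame = base frame: x ahead of the robot, y to its left, z up, the work surface at z = 0. Lengths are in m, angles in degrees, forces in N, time in s.
With the tool pointing down it reaches from about 0.425 to 0.875 m from the base axis. Payload 4.7 kg.
Tool frame: the origin (TCP) lies on the front face of the gripper's body, between the roots of the fingers; the fingertips stand 70 mm ahead of it and the grasp point (between the pads) lies 51 mm ahead of it (tip_extent is the distance from the TCP to the fingertips, in m); z points along the fingers, y is the direction in which the jaws open and shut (so a half turn about z gives the same grasp; the last joint's range is limited). The gripper opens to 87 mm and grips with 3 to 60 N. Pads are 19 mm wide; open, the fingers measure 117 mm over their backs; the gripper's body (75 mm by 190 mm) begins 51 mm behind the grasp point.
Start: joints at [-67.145, 18.392, -4.016, 83.108, 1.295, 78.541, -3.26], TCP at [0.244, 0.602, 0.292] pointing down, gripper open.
Joint ranges: [-163.93, 163.93], [-17.29, 119.83], [-79.2, 71.16], [3.27, 140.29], [-89.18, 269.18], [5.43, 117.66], [-154.24, 154.24]. Speed limits (degrees/s): [147.25, 147.25, 180, 180, 180, 180, 180].

### API

Orientations are given as [roll, pitch, yaw] about the fixed x, y, z axes, in that order (R = Rz(yaw) Ry(pitch) Rx(roll)).
In Python, from cell import * gives the robot as it stands.
- The arm moves only by the tool carry_out, never from a script. Its argument "increments" is text: rows parted by semicolons, each of 7 numbers parted by spaces: the opening, from 0 (shut) to 1 (fully open), then the shift along the tool's x, y, z in m, then the turn, a rotation vector about the tool's x, y, z in degrees. A call has 1 to 20 rows; each row shifts and turns the pose as measured when the row begins, along the tool's axes as they then stand; what a row does not reach is not made up. A row lasts 1/8 s, in which the tool goes at most 62.5 mm and 10.7 degrees, less where a joint would pass 70% of its speed; a pose out of reach is approached as far as the arm can. A call is refused whole if a number of a shift passes 0.0625 or a number of a turn 10.7, either way. A call with a gripper value outside its range is refused whole. The fingers move at their own pace and stop on an object; "force" is the grip in N (left out, the last holds). Time passes only in rows, so rows that do not move let the fingers close. It gives the time, the measured TCP pose, the force and the opening at its end, in the units of the state.
- get_obs(): the state, without advancing time (a new reading comes with each control period).
- read_camera(name): name is "scene" or "top" or "wrist"; returns a dict with "img" (480x640x3 uint8, blue, green, red), "fx", "fy", "cx", "cy" (pixels), "world_from_camera" (4x4, takes a point from camera to world coordinates). Camera axes: x right, y down, z forward; pixel columns grow to the right and rows downward; lengths in m; the calibration is good to about 2 mm. A picture is of the moment at which its call begins. There is no depth.
- sign_off(): hands the job in, once; it reports no verdict.
Trained networks look in a picture, given as the dict that the camera call returned (one of the last four; its "shot" number tells which), for a name from the list of things; names that differ only in an ending like _2 or _b are one class to them, and where a whole thing is asked for, a point or a joint stands for the part that bears it (a point fixed in the world has none). Each returns a list of dicts, best first, with "confidence" (0 to 1); they miss things now and then, are a little off and sometimes report something else, mostly with a low value. They report only what shows in the picture. A call takes as long as a camera call.
- masks_of(target, picture): "pixels" (480x640 bool, what is visible of it) and "bbox" ([left, top, right, bottom] in pixels, round what is visible of it).
The state is a dict: "time_s": time; "qpos": joint angles; "joint_velocities": joint speeds; "effort": joint torques, N m; "tool_pos": TCP position; "tool_rot": TCP orientation; "force": force on the tool from outside, world axes, zero at the start; "wrist_torque": the same for the moment, N m; "grip_width": finger opening in m.
Only numpy, scipy, OpenCV 4.12 (cv2) and the standard library are available. Lean on these libraries where they do the work, as an engineer would, in place of code of your own. Each camera call takes 0.05 s, during which the arm holds its last target.

## Working session

There is one attempt and no reset: what is moved stays moved. The work goes in short steps, Python scripts to look and compute and a tool call to move; the robot and the scene stay as the last step left them, time stands still between calls to the robot, and variables do not carry over. Pictures are saved under pics/ and viewed, and the job is handed in when it is done.

Besides the shell and the picture viewer there is one more tool, called by a JSON object that holds its "api" and its "payload". carry_out: Moves the arm, as the interface text tells. Its arguments: {"type":"object","properties":{"increments":{"type":"string"},"force":{"type":"number"}},"required":["increments"]}

```bash
ls -la; mkdir -p pics
python3 - <<'E'
from cell import *
import cv2
o=get_obs(); print(o)
for n in ["scene","top","wrist"]:
    p=read_camera(n); cv2.imwrite(f"pics/{n}0.png",p["img"]); print(n,p["fx"],p["fy"],p["cx"],p["cy"],p["world_from_camera"],p["shot"])
E
```

```text
total 12
drwxr-xr-x  3 agent agent 4096 Dec  6 21:12 .
drwxr-xr-x 23 root  root  4096 Dec  6 21:12 ..
drwxr-xr-x  2 agent agent 4096 Dec  6 21:12 pics
{'time_s': 0.0, 'qpos': array([-67.14432199,  18.43902283,  -4.01500337,  83.17435982,
         1.29656808,  78.53950477,  -3.25815825]), 'joint_velocities': array([ 0.07830012,  0.0483426 , -0.1095315 ,  0.02265953, -0.10449338,
       -0.00655104, -0.08526517]), 'effort': array([-4.47238572e-04, -4.91293144e+01, -4.04150197e-01, -3.12526023e+01,
       -6.40215911e-02,  4.37454320e-02,  1.73712365e-04]), 'tool_pos': array([0.24389608, 0.60206431, 0.29116648]), 'tool_rot': array([-1.79892438e+02,  7.35981753e-03,  1.57955720e+02]), 'force': array([-0.00368069,  0.38150338, -0.06582697]), 'wrist_torque': array([-0.0032667 ,  0.01218342,  0.03174731]), 'grip_width': 0.08708590391670391}
scene 619.8814259132323 619.8814259132323 314.9478866451314 240.07670344134667 [[ 0.76871632 -0.32395037  0.55148108 -0.25238579]
 [-0.6392776  -0.36222138  0.67832132 -0.90774567]
 [-0.01998421 -0.87398617 -0.48553971  0.85016184]
 [ 0.          0.          0.          1.        ]] 1
top 517.4404646724204 517.4404646724204 314.14495152739977 241.51123360086945 [[ 0.02146262 -0.98280559  0.18339174  0.35366815]
 [-0.99973579 -0.02260738 -0.00415344  0.09259874]
 [ 0.00822803 -0.18325414 -0.98303114  1.20636044]
 [ 0.          0.          0.          1.        ]] 2
wrist 333.27141144398786 333.27141144398786 323.97551554907415 235.72073472889164 [[ 0.37564873  0.89880372  0.22592013  0.18170223]
 [ 0.92675827 -0.36361148 -0.09437055  0.62758958]
 [-0.00267345  0.24482352 -0.96956397  0.38350394]
 [ 0.          0.          0.          1.        ]] 3
```

View pics/top0.png

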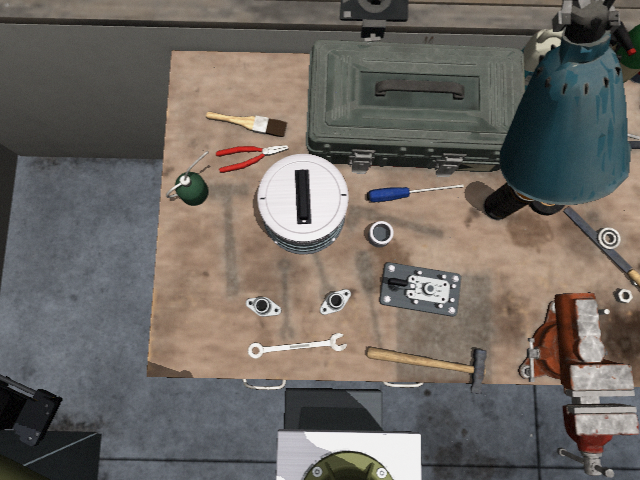

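View pics/scene0.png

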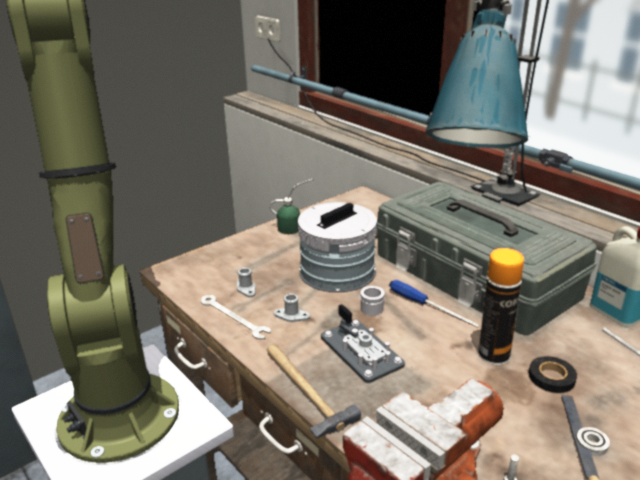

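View pics/wrist0.png

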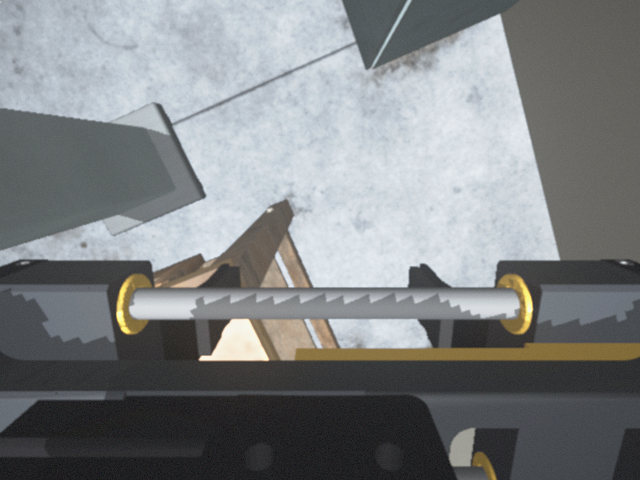

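The top view shows the can with its lid at (302,200), outlets at (262,306) and (336,301), one piston at (380,233), the stand at (421,289), and the finger grip at about (396,282). The driver is behind the work and the oil can is at the left.

```bash
cat > h.py <<'E'
from cell import *
import cv2, numpy as np
from scipy.spatial.transform import Rotation as R
def bp(p,u,v,z):
    T=np.array(p["world_from_camera"]); d=T[:3,:3]@np.array([(u-p["cx"])/p["fx"],(v-p["cy"])/p["fy"],1.]); o=T[:3,3]
    return o+d*((z-o[2])/d[2])
def pj(p,X):
    T=np.array(p["world_from_camera"]); c=T[:3,:3].T@(np.asarray(X,float)-T[:3,3]); return np.array([p["fx"]*c[0]/c[2]+p["cx"],p["fy"]*c[1]/c[2]+p["cy"]])
def crop(p,name,u0,v0,u1,v1,s):
    im=p["img"][max(0,v0):v1,max(0,u0):u1]; cv2.imwrite(name,cv2.resize(im,None,fx=s,fy=s,interpolation=cv2.INTER_CUBIC))
def toolT():
    o=get_obs(); T=np.eye(4); T[:3,:3]=R.from_euler('xyz',o["tool_rot"],degrees=True).as_matrix(); T[:3,3]=o["tool_pos"]; return T,o
def go(x,y,z,yaw,maxrow=0.06):
    "local shift/rotvec from present pose to tool-down pose with yaw (mod 180 picks nearest if yaw given as is)"
    T,o=toolT(); G=R.from_euler('xyz',[180,0,yaw],degrees=True)
    d=T[:3,:3].T@(np.array([x,y,z])-T[:3,3]); rv=(R.from_matrix(T[:3,:3]).inv()*G).as_rotvec(degrees=True)
    print("now",o["tool_pos"].round(4),o["tool_rot"].round(2),"q7",o["qpos"][6].round(1),"t",round(o["time_s"],2),"| shift",d.round(4),"turn",rv.round(2),"w",round(o["grip_width"],4),"F",o["force"].round(1))
    return d,rv
E
python3 - <<'E'
from h import *
for cam in ["top","scene"]:
    p=read_camera(cam)
    for n in ["can","lid","lid_grip","stand","finger","cover_boss","outlet_a_mid","piston_a_mid","driver","oil_can"]:
        for m in masks_of(n,p):
            if m["confidence"]<.2: continue
            ys,xs=np.nonzero(m["pixels"])
            c=(xs.mean(),ys.mean())
            r=cv2.minAreaRect(np.stack([xs,ys],1).astype(np.float32))
            print(cam,n,round(m["confidence"],2),m["bbox"],np.round(c,1),np.round(r[0],1),np.round(r[1],1),round(r[2],1))
    if cam=="top":
        crop(p,"pics/t1.png",240,140,480,320,3)
        T,o=toolT(); 
p=read_camera("wrist"); T,o=toolT(); np.save("camT.npy",np.linalg.inv(T)@np.array(p["world_from_camera"])); print(np.load("camT.npy").round(3))
E
```

```text
top can 0.62 [265.5, 219.7, 343.4, 254.0] [304.3 242.4] [305.4 237.9] [30.9 79.3] 86.3
top lid 0.92 [257.7, 155.5, 346.2, 245.3] [302.7 198.3] [302.5 198. ] [89.8 89.8] 45.0
top lid 0.35 [264.7, 222.9, 343.7, 255.1] [305.7 242.7] [305.4 238.9] [28.8 77.2] 86.3
top lid_grip 0.66 [247.4, 295.0, 281.4, 317.6] [263.3 306.2] [263.5 306.5] [19. 35.] 90.0
top lid_grip 0.61 [256.8, 155.3, 351.2, 246.4] [302.7 198.5] [302.5 198.3] [90.2 90.7] 47.7
top stand 0.62 [379.1, 263.3, 463.2, 316.9] [416.7 288.9] [420.1 288.8] [79.  44.6] 10.5
top finger 0.57 [266.7, 221.1, 345.6, 256.4] [306.1 242.2] [305.4 238.5] [30.  77.4] 86.3
top finger 0.54 [388.1, 280.1, 413.5, 290.9] [401.9 283.8] [401.9 284.2] [26.9  8.6] 11.3
top finger 0.32 [257.1, 152.2, 343.9, 243.3] [302.9 198.5] [303. 199.] [90. 90.] 90.0
top cover_boss 0.58 [408.0, 274.3, 453.5, 301.0] [429.1 289.4] [428.3 289.1] [42.1 23.5] 9.5
top cover_boss 0.55 [257.3, 154.8, 347.2, 243.1] [302.9 198.7] [302.8 198.7] [89.8 88.5] 70.0
top outlet_a_mid 0.66 [245.7, 294.7, 282.0, 315.9] [263.6 306.4] [263.5 306.5] [19. 35.] 90.0
top outlet_a_mid 0.44
[... 1074 characters left out ...]
 26.6
scene outlet_a_mid 0.6 [240.3, 267.0, 254.5, 297.3] [245.1 283. ] [245.5 282. ] [30. 17.] 90.0
scene piston_a_mid 0.54 [391.8, 282.8, 467.7, 320.4] [409.1 292.8] [426.5 301.5] [80.9 12.1] 26.6
scene piston_a_mid 0.51 [236.4, 268.5, 255.0, 295.6] [245.1 283. ] [245.5 282.5] [29. 19.] 90.0
scene piston_a_mid 0.43 [296.7, 236.9, 372.7, 294.9] [336.9 267.1] [336.5 265. ] [54. 75.] 90.0
scene driver 0.68 [391.9, 280.6, 479.6, 327.0] [416.9 296.7] [432.4 304.2] [94.8 13.4] 26.6
scene oil_can 0.88 [268.4, 181.8, 309.9, 237.8] [286.7 215.4] [285.5 205.6] [32.6 56.7] 11.3
[[-0.    -0.97  -0.245  0.067]
 [ 1.    -0.    -0.001  0.   ]
 [ 0.001 -0.245  0.97  -0.092]
 [ 0.     0.     0.     1.   ]]
```

View pics/t1.png

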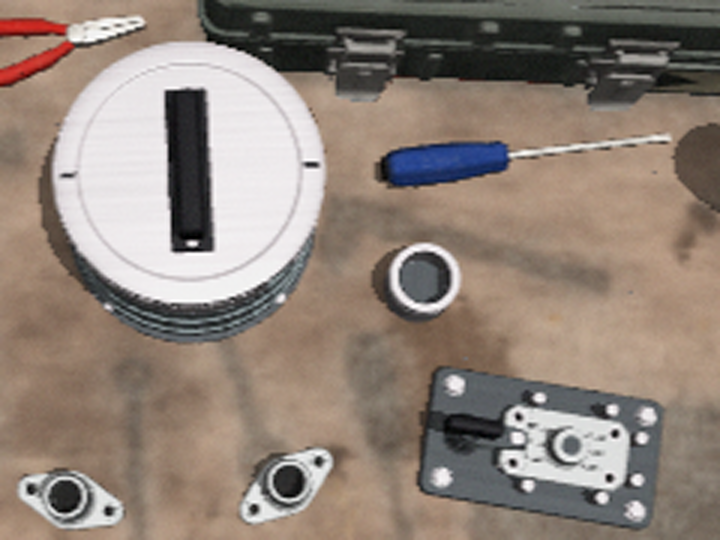

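Run:
```python
from h import *
p=read_camera("top")
m=max(masks_of("lid",p),key=lambda m:m["confidence"])
c,_=cv2.findContours(m["pixels"].astype(np.uint8),0,1); e=cv2.fitEllipse(max(c,key=cv2.contourArea)); print(e)
q=lambda u,v,z:print((u,v),z,bp(p,u,v,z).round(4))
q(*e[0],.151)
a=bp(p,240+185/3,140+90/3,.179); b=bp(p,240+192/3,140+243/3,.179); print("bar",a,b,np.degrees(np.arctan2(*(a-b)[1::-1])), np.linalg.norm(a-b))
q(240+69/3,140+494/3,.053); q(240+289/3,140+481/3,.053)
for s in [((30,490),(113,517)),((252,512),(318,461))]:
    a=bp(p,240+s[0][0]/3,140+s[0][1]/3,.009);b=bp(p,240+s[1][0]/3,140+s[1][1]/3,.009); d=a-b; print("outlet",((a+b)/2).round(4),np.degrees(np.arctan2(d[1],d[0])))
q(240+425/3,140+276/3,.048)
q(240+570/3,140+444/3,.048)
q(240+473/3,140+425/3,.076)
cs=[(437,370),(661,405),(640,528),(422,490)]
P=[bp(p,240+u/3,140+v/3,.012) for u,v in cs]; print("stand",np.mean(P,0)); d=P[0]-P[1]+P[3]-P[2]; print(np.degrees(np.arctan2(d[1],d[0])),[np.linalg.norm(P[i]-P[i-1]).round(3) for i in range(4)])
d=bp(p,370/1,193,.015); print(d)
```

```text
((302.7010803222656, 198.51651000976562), (89.12565612792969, 89.60569763183594), 113.65663146972656)
(302.7010803222656, 198.51651000976562) 0.151 [0.6421 0.1142 0.151 ]
bar [0.69547657 0.11735223 0.179     ] [0.58729313 0.10980362 0.179     ] 3.9914023108031036 0.10844647415869102
(263.0, 304.66666666666663) 0.053 [0.424  0.1979 0.053 ]
(336.3333333333333, 300.33333333333337) 0.053 [0.4371 0.0356 0.053 ]
outlet [0.4195 0.1998 0.009 ] 73.42755003674547
outlet [0.4361 0.0364 0.009 ] 128.65172866039094
(381.66666666666663, 232.0) 0.048 [ 0.5954 -0.0662  0.048 ]
(430.0, 288.0) 0.048 [ 0.4697 -0.1745  0.048 ]
(397.66666666666663, 281.66666666666663) 0.076 [ 0.4792 -0.0973  0.076 ]
stand [ 0.46982795 -0.15948012  0.012     ]
81.85880619302651 [np.float64(0.094), np.float64(0.175), np.float64(0.097), np.float64(0.169)]
[ 0.6967054  -0.04314792  0.015     ]
```

Run:
```python
from h import *
p=read_camera("top"); s=read_camera("scene")
for uv in [(515,250),(205,250),(152,375),(170,55),(463,275),(565,205),(205,206),(247,300),(258,225),(488,212),(527,345),(285,130),(205,120),(230,160)]: print(uv,bp(p,*uv,0).round(3))
def tri(a,b):
    A=[];B=[]
    for c,uv in ((p,a),(s,b)):
        T=np.array(c["world_from_camera"]); d=T[:3,:3]@np.array([(uv[0]-c["cx"])/c["fx"],(uv[1]-c["cy"])/c["fy"],1]); d/=np.linalg.norm(d); P=np.eye(3)-np.outer(d,d); A.append(P);B.append(P@T[:3,3])
    return np.linalg.lstsq(np.vstack(A),np.hstack(B),rcond=None)[0]
print("shade rim",tri((565,200),(478,140)), tri((505,175),(430,130)))
for X in [(.55,-.34,0),(.54,.31,0)]:
  for c in (p,s): print(pj(c,X))
crop(p,"pics/t2.png",440,160,640,400,3); crop(s,"pics/s2.png",380,200,640,400,3)
crop(p,"pics/t3.png",140,100,300,400,2)
im=s["img"].copy()
for C in [(.55,-.34),(.545,.30)]:
  for c,nm in((p,"t4"),(s,"s4")):
    pts=np.array([[pj(c,(C[0]+.096*np.cos(a),C[1]+.096*np.sin(a),0))] for a in np.linspace(0,6.28,60)]).astype(np.int32)
    cv2.polylines(c["img"],[pts],True,(0,255,0),1)
cv2.imwrite("pics/t4.png",p["img"]);cv2.imwrite("pics/s4.png",s["img"])
```

```text
(515, 250) [ 0.569 -0.389  0.   ]
(205, 250) [0.552 0.345 0.   ]
(152, 375) [0.264 0.447 0.   ]
(170, 55) [1.051 0.463 0.   ]
(463, 275) [ 0.507 -0.264  0.   ]
(565, 205) [ 0.682 -0.516  0.   ]
(205, 206) [0.659 0.351 0.   ]
(247, 300) [0.437 0.24  0.   ]
(258, 225) [0.616 0.222 0.   ]
(488, 212) [ 0.66  -0.329  0.   ]
(527, 345) [ 0.349 -0.406  0.   ]
(285, 130) [0.857 0.165 0.   ]
(205, 120) [0.878 0.364 0.   ]
(230, 160) [0.776 0.297 0.   ]
shade rim [ 0.57878491 -0.29741611  0.47225368] [ 0.60142741 -0.19531623  0.46832044]
[494.60637018 257.53496207]
[450.3030009 378.7286774]
[219.38349399 255.52898643]
[258.58661459 256.81202269]
```

View pics/t4.png

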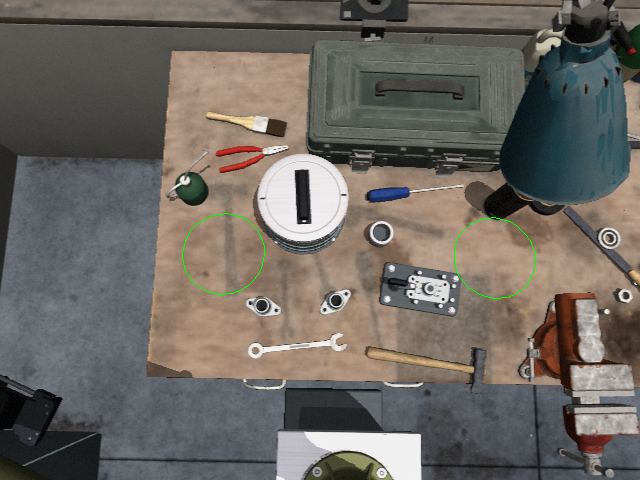

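View pics/s4.png

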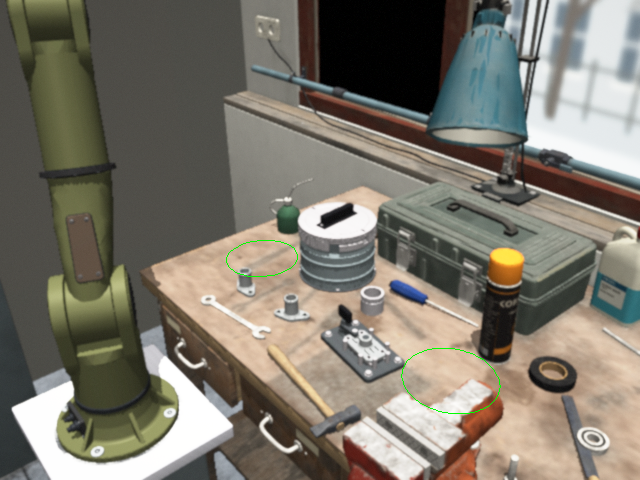

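```bash
cat >> h.py <<'E'
def plan(x,y,z,yaw):
    "shift in present frame first / turn / shift in goal frame"
    d,rv=go(x,y,z,yaw)
    T,o=toolT(); G=R.from_euler('xyz',[180,0,yaw],degrees=True)
    print("  shift in GOAL frame",(G.inv().apply(np.array([x,y,z])-T[:3,3])).round(4), "len",np.linalg.norm(d).round(3))
E
python3 -c "
from h import *
plan(.60,.11,.32,184)"
```

```text
now [0.244  0.6025 0.2923] [179.99   0.   157.95] q7 -3.3 t 1.5 | shift [-0.5148 -0.3229 -0.0277] turn [ 1.000e-02  0.000e+00 -2.605e+01] w 0.087 F [-0.2  0.3  0.6]
  shift in GOAL frame [-0.3208 -0.5161 -0.0277] len 0.608
```

{"api": "carry_out", "payload": {"increments": "1 0 0 -0.01 0 0 -8.7;1 0 0 -0.01 0 0 -8.7;1 0 0 -0.01 0 0 -8.7;1 -0.03 -0.05 0 0 0 0;1 -0.032 -0.052 0 0 0 0;1 -0.032 -0.052 0 0 0 0;1 -0.032 -0.052 0 0 0 0;1 -0.032 -0.052 0 0 0 0;1 -0.032 -0.052 0 0 0 0;1 -0.032 -0.052 0 0 0 0;1 -0.032 -0.052 0 0 0 0;1 -0.032 -0.052 0 0 0 0;1 -0.032 -0.052 0 0 0 0;1 0 0 0 0 0 0"}}

```text
time_s: 3.25
tool_pos: [0.6148, 0.1022, 0.3231]
tool_rot: [179.9, 0.3, -174.8]
force: [0.1, -0.8, 0.1]
grip_width: 0.0867
```

```bash
python3 -c "
from h import *
plan(.642,.114,.26,184)
p=read_camera('wrist'); cv2.imwrite('pics/w1.png',p['img']); print(pj(p,(.642,.114,.179)))"
```

```text
now [0.6148 0.1022 0.3231] [ 179.88    0.26 -174.84] q7 86.5 t 3.25 | shift [-0.0278  0.0092  0.0632] turn [0.12 0.26 1.16] w 0.0867 F [ 0.1 -0.8  0.1]
  shift in GOAL frame [-0.0279  0.0098  0.0631] len 0.07
[335.62439011 280.47657372]
```

View pics/w1.png

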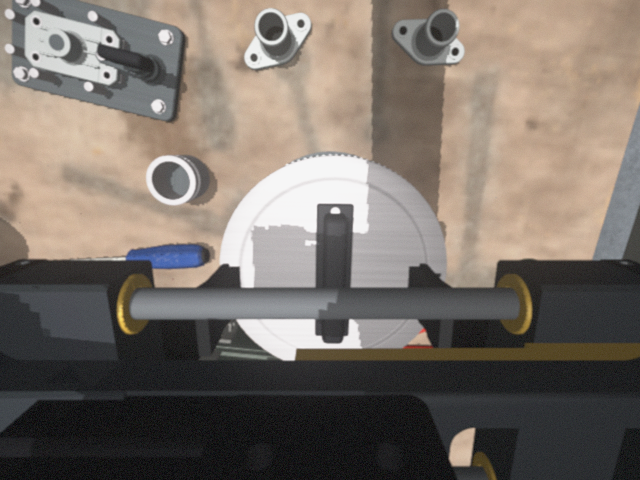

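```bash
python3 -c "
from h import *
p=read_camera('wrist')
crop(p,'pics/w2.png',210,140,460,360,3)
for uv in [(336,215),(333.5,338)]: print(bp(p,*uv,.179))
print(get_obs()['qpos'].round(1))
m=max(masks_of('lid',p),key=lambda m:m['confidence']); print(m['bbox'],m['confidence'])
"
```

```text
[0.5904874  0.11321996 0.179     ]
[0.68932901 0.12144661 0.179     ]
[-25.7  14.2  16.2  85.5  -4.3  80.6  86.4]
[214.6, 154.7, 442.6, 362.6] 0.98
```

View pics/w2.png

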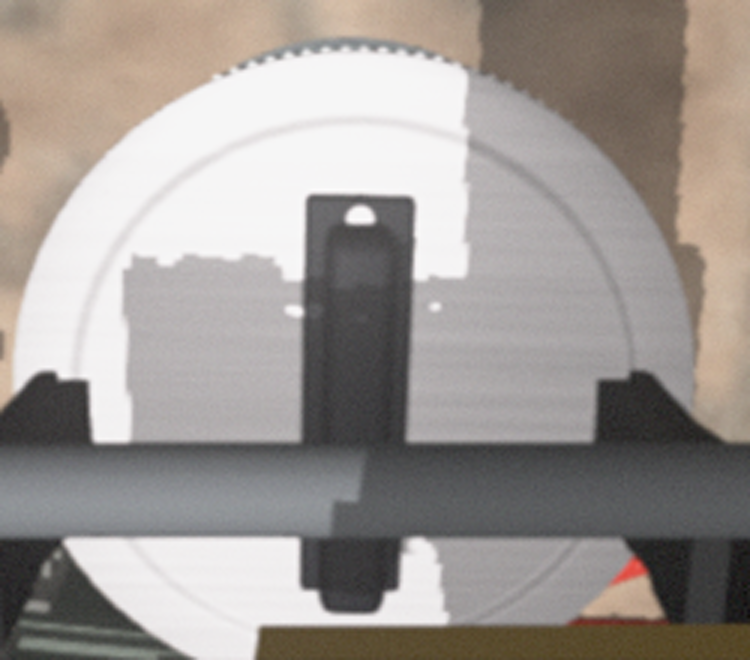

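```bash
python3 -c "
from h import *
p=read_camera('wrist')
print(get_obs()['tool_pos'],get_obs()['tool_rot'])
for uv in [(330,216),(327,342.7)]: print(bp(p,*uv,.179))
print(bp(p,210+353/3,140+370/3,.151))
im=p['img'].astype(int).sum(2)
for v in (215,225,235,250,265): print(v,np.nonzero(im[v,280:390]<220)[0][[0,-1]]+280)
print(p['world_from_camera'].round(3))
"
```

```text
[0.61197205 0.11115164 0.32322418] [ 179.59637625    0.19589991 -174.11717104]
[0.59007853 0.11363876 0.179     ]
[0.69238153 0.12204171 0.179     ]
[0.63559164 0.11715123 0.151     ]Traceback (most recent call last):
  File "<string>", line 8, in <module>
    for v in (215,225,235,250,265): print(v,np.nonzero(im[v,280:390]<220)[0][[0,-1]]+280)
                                            ~~~~~~~~~~~~~~~~~~~~~~~~~~~~~~~~^^^^^^^^
IndexError: index 0 is out of bounds for axis 0 with size 0
```

```bash
python3 -c "
from h import *
plan(.641,.116,.26,184.5)"
```

```text
now [0.612  0.1112 0.3232] [ 179.6     0.2  -174.12] q7 86.4 t 3.45 | shift [-0.0292  0.0014  0.0633] turn [0.41 0.19 1.38] w 0.0868 F [ 0.4  0.7 -0. ]
  shift in GOAL frame [-0.0293  0.0026  0.0632] len 0.07
```

{"api": "carry_out", "payload": {"increments": "0.5 -0.01 0 0.02 0.4 0.2 1.3;0.5 -0.01 0 0.02 0 0 0;0.5 -0.006 0 0.015 0 0 0;0.5 -0.002 0 0.003 0 0 0;0.5 0 0 0 0 0 0;0.5 0 0 0 0 0 0"}}

```text
time_s: 4.2
tool_pos: [0.6399, 0.1188, 0.2595]
tool_rot: [180.0, -0.2, -175.1]
force: [-0.1, 0.1, 0.3]
grip_width: 0.0449
```

```bash
python3 -c "
from h import *
p=read_camera('wrist');crop(p,'pics/w3.png',170,120,490,360,2)
plan(.641,.116,.229,184.5)"
```

```text
now [0.6399 0.1188 0.2596] [ 1.7996e+02 -1.7000e-01 -1.7509e+02] q7 86.1 t 4.25 | shift [-0.0009 -0.0029  0.0306] turn [ 0.04 -0.17  0.41] w 0.0444 F [-0.3 -0.4 -0.7]
  shift in GOAL frame [-0.0008 -0.0029  0.0306] len 0.031
```

View pics/w3.png

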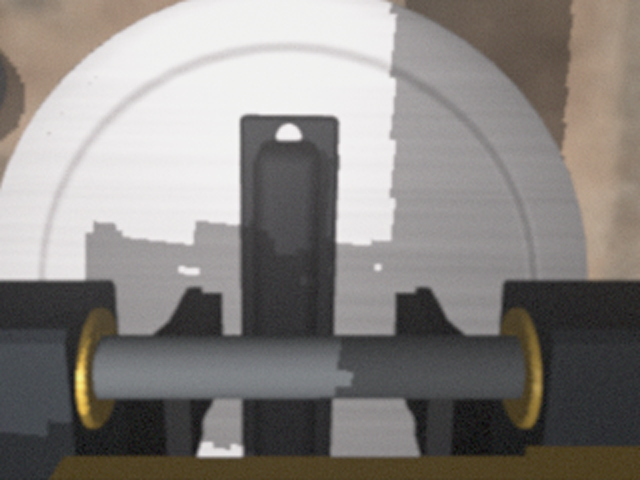

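{"api": "carry_out", "payload": {"increments": "0.5 -0.001 -0.005 0.01 0 0 0.2;0.5 0 0 0.01 0 0 0;0.5 0 0 0.008 0 0 0;0.5 0 0 0.002 0 0 0;0.5 0 0 0 0 0 0"}}

```text
time_s: 4.88
tool_pos: [0.6413, 0.1131, 0.2282]
tool_rot: [179.9, -0.1, -175.3]
force: [0.0, 0.1, 0.4]
grip_width: 0.0434
```

```bash
python3 -c "
from h import *
p=read_camera('wrist');crop(p,'pics/w4.png',170,120,490,360,2)
plan(.641,.114,.228,184.5)"
```

```text
now [0.6414 0.1132 0.2283] [ 1.7994e+02 -1.1000e-01 -1.7534e+02] q7 86.7 t 4.92 | shift [0.0003 0.0009 0.0003] turn [ 0.05 -0.11  0.16] w 0.0431 F [-0.6 -0.6 -0.3]
  shift in GOAL frame [0.0003 0.0009 0.0003] len 0.001
```

View pics/w4.png

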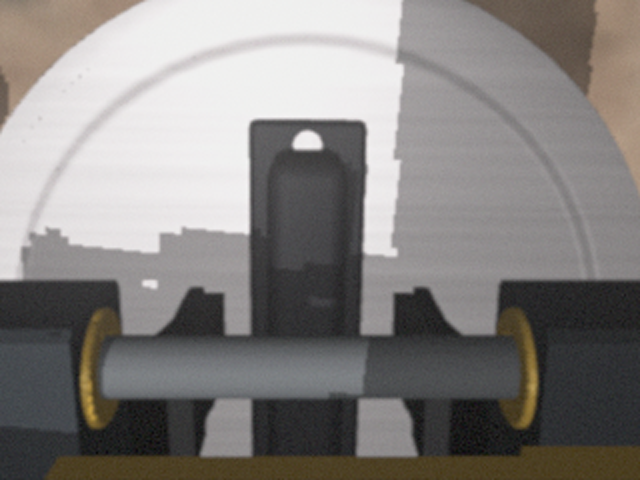

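{"api": "carry_out", "payload": {"increments": "0.1 0 0 0 0 0 0;0.1 0 0 0 0 0 0;0.1 0 0 0 0 0 0;0.1 0 0 0 0 0 0", "force": 45}}

```text
time_s: 5.42
tool_pos: [0.6418, 0.113, 0.2292]
tool_rot: [180.0, -0.0, -175.3]
force: [0.1, -1.3, -0.6]
grip_width: 0.0176
```

```bash
python3 -c "
from h import *
plan(.641,.114,.22,184.5);print(get_obs()['wrist_torque'].round(2))"
```

```text
now [0.6418 0.113  0.2292] [ 1.7996e+02 -3.0000e-02 -1.7533e+02] q7 86.7 t 5.42 | shift [0.0007 0.0011 0.0092] turn [ 0.04 -0.03  0.17] w 0.0176 F [ 0.1 -1.3 -0.6]
  shift in GOAL frame [0.0007 0.0011 0.0092] len 0.009
[-0.17 -0.04  0.01]
```

{"api": "carry_out", "payload": {"increments": "0.1 0 0 0.003 0 0 0;0.1 0 0 0.003 0 0 0;0.1 0 0 0.003 0 0 0;0.1 0 0 0.001 0 0 0"}}

```text
time_s: 5.92
tool_pos: [0.6418, 0.1129, 0.2237]
tool_rot: [179.9, 0.1, -175.3]
force: [-4.0, -1.7, 9.2]
grip_width: 0.0178
```

{"api": "carry_out", "payload": {"increments": "0.1 0 0 0.004 0 0 0;0.1 0 0 0.004 0 0 0"}}

```text
time_s: 6.18
tool_pos: [0.6417, 0.1128, 0.2203]
tool_rot: [179.8, 0.1, -175.3]
force: [-6.3, -0.4, 14.1]
grip_width: 0.0178
```

{"api": "carry_out", "payload": {"increments": "0.1 0 0 0.004 0 0 0;0.1 0 0 0.004 0 0 -3"}}

```text
time_s: 6.42
tool_pos: [0.6416, 0.1125, 0.2194]
tool_rot: [179.8, 0.3, -172.3]
force: [-9.7, -1.8, 20.6]
grip_width: 0.0178
```

{"api": "carry_out", "payload": {"increments": "0.1 0 0 0.003 0 0 -5;0.1 0 0 0.003 0 0 -5;0.1 0 0 0.003 0 0 -5"}}

```text
time_s: 6.8
tool_pos: [0.6416, 0.111, 0.22]
tool_rot: [179.9, 0.5, -156.8]
force: [-5.7, -1.4, 13.3]
grip_width: 0.0178
```

{"api": "carry_out", "payload": {"increments": "0.1 -0.0006 0.0016 0.005 0 0 -5;0.1 0 0.0005 0.004 0 0 -5;0.1 0 0.0005 0.004 0 0 -5"}}

```text
time_s: 7.18
tool_pos: [0.6419, 0.1098, 0.2195]
tool_rot: [-179.7, 0.7, -141.5]
force: [-4.8, -2.4, 16.6]
grip_width: 0.0176
```

{"api": "carry_out", "payload": {"increments": "0.1 0 0 0.003 0 0 -5;0.1 0 0 0.004 0 0 -5;0.1 0 0 0.004 0 0 -5;0.1 0 0 0.003 0 0 -1"}}

```text
time_s: 7.68
tool_pos: [0.6426, 0.1084, 0.2199]
tool_rot: [-179.3, 0.9, -125.0]
force: [-5.0, -1.0, 14.2]
grip_width: 0.017
```

{"api": "carry_out", "payload": {"increments": "0.1 0 0 -0.002 0 0 0;0.1 0 0 -0.004 0 0 0;0.1 0 0 -0.004 0 0 0;0.1 0 0 -0.004 0 0 0"}}

```text
time_s: 8.18
tool_pos: [0.6416, 0.1084, 0.236]
tool_rot: [-179.4, 0.9, -125.0]
force: [0.2, -0.4, -2.5]
grip_width: 0.0177
```

```bash
python3 -c "
from h import *
plan(.642,.1084,.30,-125)
plan(.53,.32,.30,-125)"
```

```text
now [0.6416 0.1084 0.236 ] [-179.41    0.9  -125.03] q7 135.3 t 8.18 | shift [-0.0012 -0.001  -0.064 ] turn [-0.59  0.9  -0.03] w 0.0177 F [ 0.2 -0.4 -2.5]
  shift in GOAL frame [-0.0002 -0.0003 -0.064 ] len 0.064
now [0.6416 0.1084 0.236 ] [-179.41    0.9  -125.03] q7 135.3 t 8.18 | shift [-0.1102  0.2122 -0.0644] turn [-0.59  0.9  -0.03] w 0.0177 F [ 0.2 -0.4 -2.5]
  shift in GOAL frame [-0.1093  0.2128 -0.064 ] len 0.248
```

{"api": "carry_out", "payload": {"increments": "0.1 0 0 -0.01 -0.3 0.5 0;0.1 0 0 -0.02 -0.3 0.4 0;0.1 0 0 -0.02 0 0 0;0.1 0 0 -0.014 0 0 0;0.1 -0.01 0.02 0 0 0 0;0.1 -0.02 0.039 0 0 0 0;0.1 -0.02 0.039 0 0 0 0;0.1 -0.02 0.039 0 0 0 0;0.1 -0.02 0.039 0 0 0 0;0.1 -0.016 0.03 0 0 0 0;0.1 -0.003 0.006 0 0 0 0;0.1 0 0 0 0 0 0"}}

```text
time_s: 9.68
tool_pos: [0.5161, 0.3349, 0.2967]
tool_rot: [179.4, -0.4, -124.5]
force: [0.6, -0.7, -3.7]
grip_width: 0.0176
```

```bash
python3 -c "
from h import *
p=read_camera('top');cv2.imwrite('pics/t5.png',p['img'])
plan(.53,.32,.14,-125)"
```

```text
now [0.5162 0.3348 0.2967] [ 179.4    -0.41 -124.53] q7 110.4 t 9.72 | shift [ 0.0032 -0.0214  0.1565] turn [ 0.6  -0.41  0.47] w 0.0174 F [-0.1  0.8 -3.2]
  shift in GOAL frame [ 0.0042 -0.0198  0.1567] len 0.158
```

View pics/t5.png

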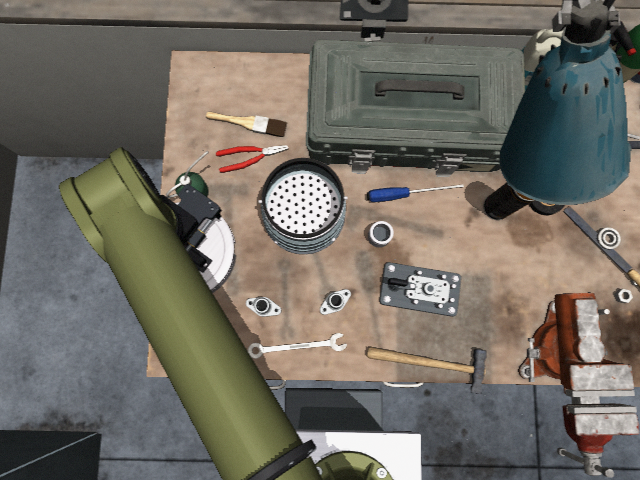

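{"api": "carry_out", "payload": {"increments": "0.1 0.002 -0.01 0.02 0.6 -0.4 0.4;0.1 0.002 -0.008 0.035 0 0 0;0.1 0 0 0.035 0 0 0;0.1 0 0 0.035 0 0 0;0.1 0 0 0.025 0 0 0;0.1 0 0 0.003 0 0 0;0.1 0 0 0 0 0 0"}}

```text
time_s: 10.6
tool_pos: [0.5355, 0.3097, 0.1409]
tool_rot: [-179.6, -0.0, -125.9]
force: [0.8, -1.0, -3.1]
grip_width: 0.0177
```

```bash
python3 -c "
from h import *
p=read_camera('scene');crop(p,'pics/s5.png',200,150,420,330,3)
plan(.53,.32,.117,-125)"
```

```text
now [0.5356 0.3096 0.1411] [-1.7963e+02 -1.0000e-02 -1.2594e+02] q7 111.7 t 10.65 | shift [-0.0051  0.0108  0.024 ] turn [-0.37 -0.01 -0.94] w 0.0178 F [-0.6 -0.2 -3.1]
  shift in GOAL frame [-0.0053  0.0105  0.0241] len 0.027
```

View pics/s5.png

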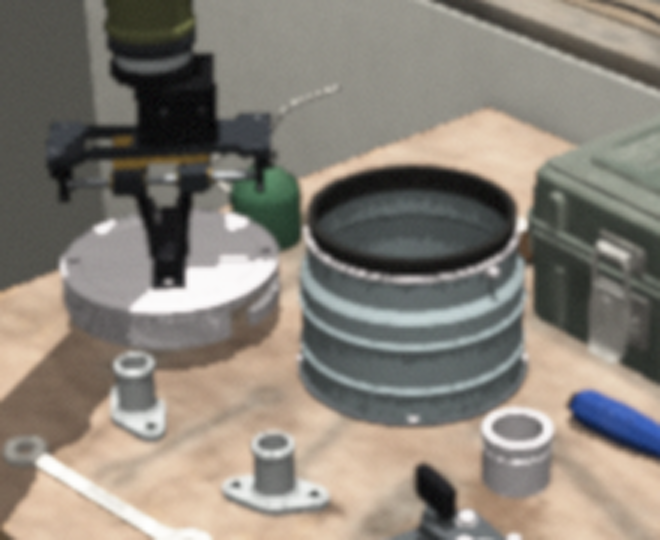

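{"api": "carry_out", "payload": {"increments": "0.1 -0.003 0.006 0.006 -0.3 0 -0.5;0.1 -0.002 0.004 0.006 0 0 0;0.1 0 0 0.005 0 0 0;0.1 0 0 0.003 0 0 0;0.1 0 0 0.002 0 0 0;0.1 0 0 0 0 0 0"}}

```text
time_s: 11.4
tool_pos: [0.5312, 0.3216, 0.1205]
tool_rot: [-179.9, 0.3, -125.4]
force: [-0.3, -0.6, -3.6]
grip_width: 0.0172
```

{"api": "carry_out", "payload": {"increments": "0.1 0 0 0.002 0 0.3 0;0.1 0 0 0.002 0 0 0;0.1 0 0 0.001 0 0 0;0.1 0 0 0.001 0 0 0"}}

```text
time_s: 11.9
tool_pos: [0.5315, 0.3213, 0.1161]
tool_rot: [-179.9, -0.1, -125.4]
force: [-5.3, -2.7, 6.3]
grip_width: 0.0177
```

{"api": "carry_out", "payload": {"increments": "0.1 0 0 -0.001 0 0 0;0.5 0 0 0 0 0 0;0.5 0 0 0 0 0 0;0.5 0 0 0 0 0 0"}}

```text
time_s: 12.4
tool_pos: [0.5327, 0.3222, 0.1179]
tool_rot: [-179.8, 0.2, -125.4]
force: [0.7, 0.6, 0.4]
grip_width: 0.039
```

```bash
python3 -c "
from h import *
plan(.5315,.3213,.25,-125.4)
p=read_camera('wrist');np.savez('lidref.npz',img=p['img'],T=p['world_from_camera'],tool=toolT()[0]);cv2.imwrite('pics/w5.png',p['img'])"
```

```text
now [0.5327 0.3222 0.1179] [-1.7977e+02  1.6000e-01 -1.2539e+02] q7 111.2 t 12.4 | shift [ 1.100e-03 -1.000e-04 -1.321e-01] turn [-0.23  0.16  0.01] w 0.039 F [0.7 0.6 0.4]
  shift in GOAL frame [ 0.0015  0.0005 -0.1321] len 0.132
```

View pics/w5.png

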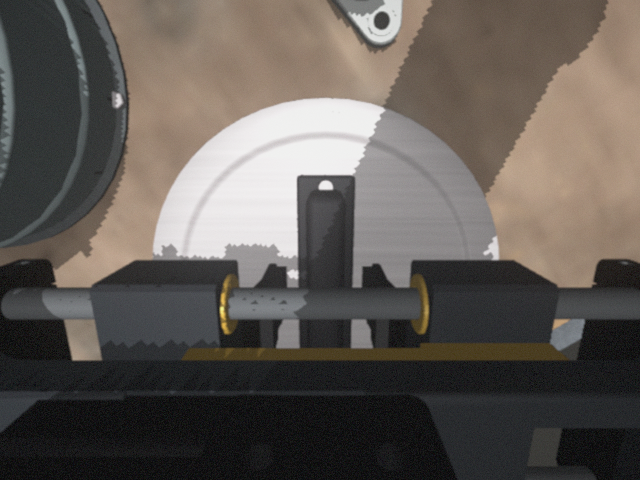

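{"api": "carry_out", "payload": {"increments": "0.5 0 0 -0.02 0 0 0;0.5 0 0 -0.05 0 0 0;0.5 0 0 -0.06 0 0 0;1 0 0 -0.04 0 0 10.2;1 0 0 0 0 0 10.4;1 0 0 0 0 0 10.4;1 0 0 0 0 0 10.4;1 0 0 0 0 0 10.4;1 0 0 0 0 0 10.4;1 0 0 0 0 0 10.4;1 0 0 0 0 0 10.4;1 0 0 0 0 0 10.4;1 0 0 0 0 0 10.4;1 0 0 0 0 0 10.4;1 0 0 0 0 0 10.2;1 0 0 0 0 0 10.2;1 0 0 0 0 0 9;1 0 0 0 0 0 5;1 0 0 0 0 0 0"}}

```text
time_s: 14.82
tool_pos: [0.5332, 0.3231, 0.3273]
tool_rot: [178.4, -1.6, 81.2]
force: [0.3, -0.5, 0.4]
grip_width: 0.0872
```

```bash
python3 -c "
from h import *
plan(.47,-.09,.26,82)
p=read_camera('top');crop(p,'pics/t6.png',240,140,480,320,3)"
```

```text
now [0.5332 0.3231 0.3273] [178.43  -1.57  81.23] q7 -39.2 t 14.82 | shift [-0.4196 -0.001   0.0558] turn [ 1.58 -1.56 -0.79] w 0.0872 F [ 0.3 -0.5  0.4]
  shift in GOAL frame [-0.4179 -0.0051  0.0673] len 0.423
```

View pics/t6.png

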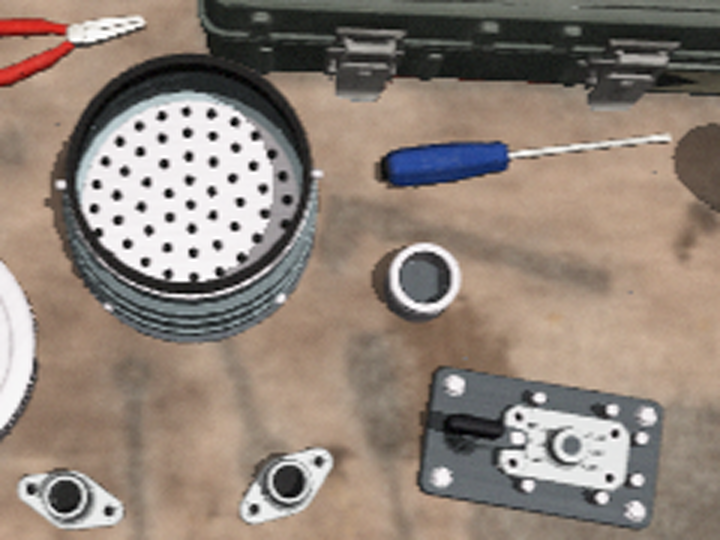

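{"api": "carry_out", "payload": {"increments": "1 -0.03 0 0.003 0.8 -0.8 -0.4;1 -0.055 -0.001 0.005 0.8 -0.8 -0.4;1 -0.056 0 0.008 0 0 0;1 -0.056 0 0.008 0 0 0;1 -0.056 0 0.008 0 0 0;1 -0.056 0 0.008 0 0 0;1 -0.056 0 0.008 0 0 0;1 -0.04 0 0.008 0 0 0;1 -0.01 0 0.003 0 0 0;1 0 0 0 0 0 0;1 0 0 0 0 0 0"}}

```text
time_s: 16.25
tool_pos: [0.4774, -0.097, 0.271]
tool_rot: [179.5, -0.4, 83.3]
force: [-0.2, 0.3, 0.0]
grip_width: 0.0872
```

```bash
python3 -c "
from h import *
p=read_camera('top')
print('can axis', bp(p,240+190/3,140+179.5/3,.125))
w=read_camera('wrist');cv2.imwrite('pics/w6.png',w['img'])
plan(.479,-.097,.2,82); print(pj(w,(.479,-.097,.076)))"
```

```text
can axis [0.64633346 0.11331877 0.125     ]
now [ 0.4774 -0.0969  0.2709] [179.46  -0.43  83.34] q7 1.0 t 16.35 | shift [-0.0005  0.0009  0.0709] turn [ 0.53 -0.44  1.34] w 0.0869 F [-0.5 -1.1 -0.1]
  shift in GOAL frame [0.0001 0.0016 0.0709] len 0.071
[324.49616368 230.85454578]
```

View pics/w6.png

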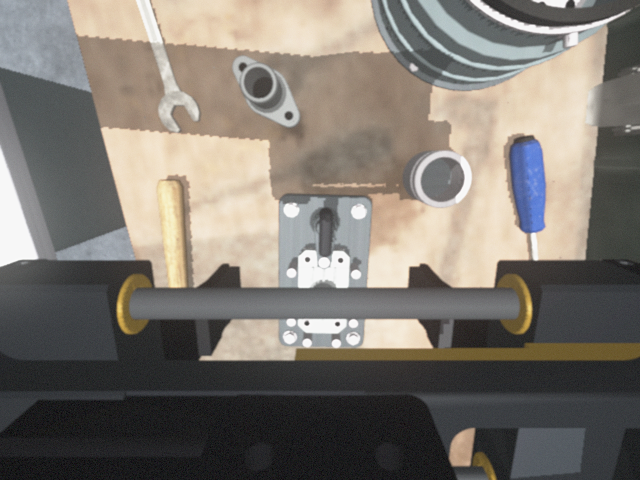

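{"api": "carry_out", "payload": {"increments": "0.45 0 0.001 0.02 0.5 -0.4 1.3;0.45 0 0 0.035 0 0 0;0.45 0 0 0.035 0 0 0;0.45 0 0 0.025 0 0 0;0.45 0 0 0.01 0 0 0;0.45 0 0 0.002 0 0 0;0.45 0 0 0 0 0 0"}}

```text
time_s: 17.23
tool_pos: [0.4787, -0.0916, 0.1354]
tool_rot: [-179.8, 0.1, 82.3]
force: [0.2, 0.5, 0.4]
grip_width: 0.0396
```

```bash
python3 -c "
from h import *
w=read_camera('wrist');cv2.imwrite('pics/w7.png',w['img'])
plan(.479,-.097,.121,82); print(pj(w,(.479,-.097,.076)))"
```

```text
now [ 0.4789 -0.0917  0.1356] [-1.7981e+02  8.0000e-02  8.2290e+01] q7 4.9 t 17.27 | shift [-0.0052  0.0009  0.0146] turn [-0.19  0.08  0.29] w 0.0394 F [ 0.1 -0.8  0.2]
  shift in GOAL frame [-0.0053  0.0009  0.0146] len 0.016
[327.78493296 301.5690853 ]
```

View pics/w7.png

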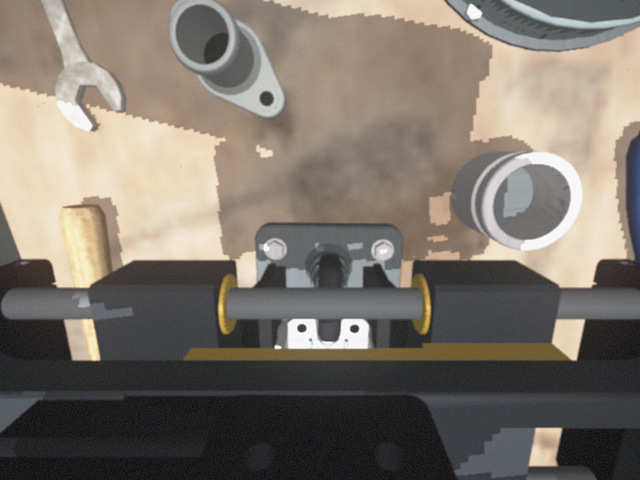

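{"api": "carry_out", "payload": {"increments": "0.45 -0.005 0.001 0.005 0 0 0.2;0.45 0 0 0.006 0 0 0;0.45 0 0 0.003 0 0 0;0.45 0 0 0 0 0 0;0.05 0 0 0 0 0 0;0.05 0 0 0 0 0 0;0.05 0 0 0 0 0 0;0.05 0 0 0 0 0 0", "force": 45}}

```text
time_s: 18.27
tool_pos: [0.4806, -0.0973, 0.1226]
tool_rot: [180.0, 0.0, 82.0]
force: [0.4, -0.0, -1.0]
grip_width: 0.0116
```

```bash
python3 -c "
from h import *
plan(.479,-.097,.133,82)"
```

```text
now [ 0.4806 -0.0973  0.1226] [1.7996e+02 1.0000e-02 8.2050e+01] q7 6.4 t 18.27 | shift [ 0.0001 -0.0016 -0.0104] turn [0.04 0.01 0.05] w 0.0116 F [ 0.4 -0.  -1. ]
  shift in GOAL frame [ 0.0001 -0.0016 -0.0104] len 0.011
```

Gripped at 11.6 mm, which matches the 12 mm grip. Next I lift the finger about 13 mm.

{"api": "carry_out", "payload": {"increments": "0.05 0 0 -0.004 0 0 0;0.05 0 0 -0.005 0 0 0;0.05 0 0 -0.005 0 0 0;0.05 0 0 -0.004 0 0 0"}}

```text
time_s: 18.77
tool_pos: [0.4804, -0.0972, 0.1387]
tool_rot: [179.9, 0.1, 82.1]
force: [5.2, -1.9, -14.9]
grip_width: 0.0119
```

{"api": "carry_out", "payload": {"increments": "0.05 0 0 -0.002 0 0 -6;0.05 0 0 -0.002 0 0 -8;0.05 0 0 -0.002 0 0 -8"}}

```text
time_s: 19.15
tool_pos: [0.4789, -0.097, 0.1395]
tool_rot: [-180.0, 0.3, 104.7]
force: [8.9, -1.8, -26.3]
grip_width: 0.0117
```

{"api": "carry_out", "payload": {"increments": "0.05 0 0 0.0005 0 0 -9;0.05 0 0 -0.001 0 0 -9;0.05 0 0 -0.001 0 0 -9;0.05 0 0 -0.001 0 0 -9"}}

```text
time_s: 19.65
tool_pos: [0.477, -0.0982, 0.1383]
tool_rot: [-179.6, 0.2, 141.8]
force: [5.5, -2.3, -14.3]
grip_width: 0.0115
```

{"api": "carry_out", "payload": {"increments": "0.05 0 0 -0.001 0 0 -9;0.05 0 0 -0.001 0 0 -9;0.05 0 0 -0.001 0 0 -7;0.05 0 0 0 0 0 0"}}

```text
time_s: 20.15
tool_pos: [0.4762, -0.0997, 0.1385]
tool_rot: [-179.4, 0.1, 167.5]
force: [6.5, -0.9, -14.3]
grip_width: 0.0118
```

{"api": "carry_out", "payload": {"increments": "0.05 0 0 0.004 0 0 0;0.05 0 0 0.006 0 0 0;0.05 0 0 0.006 0 0 0;0.05 0 0 0.002 0 0 0;0.05 0 0 0 0 0 0"}}

```text
time_s: 20.78
tool_pos: [0.4763, -0.0999, 0.1226]
tool_rot: [-179.5, -0.0, 167.5]
force: [2.3, -0.3, -8.7]
grip_width: 0.0118
```

{"api": "carry_out", "payload": {"increments": "0.05 0 0 0.003 0 0 0;0.05 0 0 0.002 0 0 0;0.3 0 0 0 0 0 0;0.4 0 0 0 0 0 0;0.4 0 0 0 0 0 0;0.4 0 0 -0.02 0 0 0;0.4 0 0 -0.05 0 0 0;0.4 0 0 -0.05 0 0 0;0.5 0 0 -0.02 0 0 0;0.5 0 0 0 0 0 0"}}

```text
time_s: 22.02
tool_pos: [0.4767, -0.0991, 0.266]
tool_rot: [-179.5, -0.3, 167.5]
force: [-0.5, -0.8, -0.4]
grip_width: 0.0423
```

```bash
python3 -c "
from h import *
w=read_camera('wrist');cv2.imwrite('pics/w8.png',w['img'])
p=read_camera('top');crop(p,'pics/t8.png',360,180,480,320,4)
plan(.4697,-.1725,.2,172)"
```

```text
now [ 0.4756 -0.099   0.264 ] [-179.49   -0.52  167.52] q7 85.3 t 22.12 | shift [-0.0107 -0.0725  0.0646] turn [-0.49 -0.54 -4.47] w 0.043 F [-0.  -0.5 -0.2]
  shift in GOAL frame [-0.0044 -0.0736  0.064 ] len 0.098
```

View pics/w8.png

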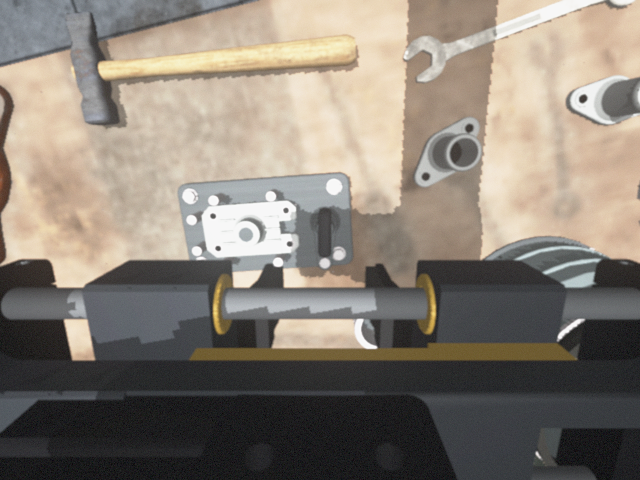

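View pics/t8.png

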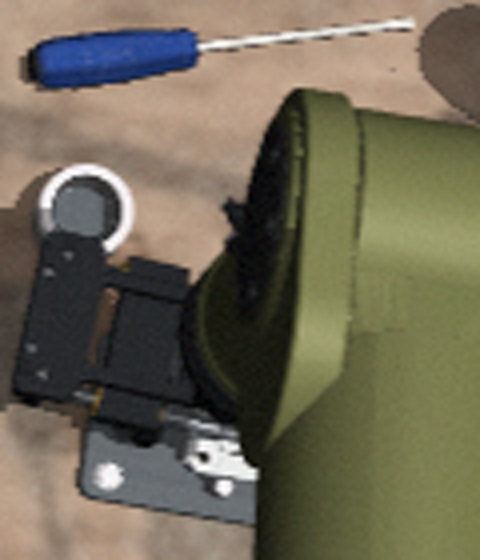

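```bash
python3 -c "
from h import *
w=read_camera('wrist');crop(w,'pics/w9.png',170,160,370,280,4)
print(bp(w,249,232,.048)); print(get_obs()['tool_pos'])
ip=lambda u,v,z:bp(w,u,v,z).round(4)
print(ip(325,233,.076))
"
```

```text
[ 0.46473242 -0.17183252  0.048     ]
[ 0.47525558 -0.09895424  0.26342361]
[ 0.4748 -0.0997  0.076 ]
```

View pics/w9.png

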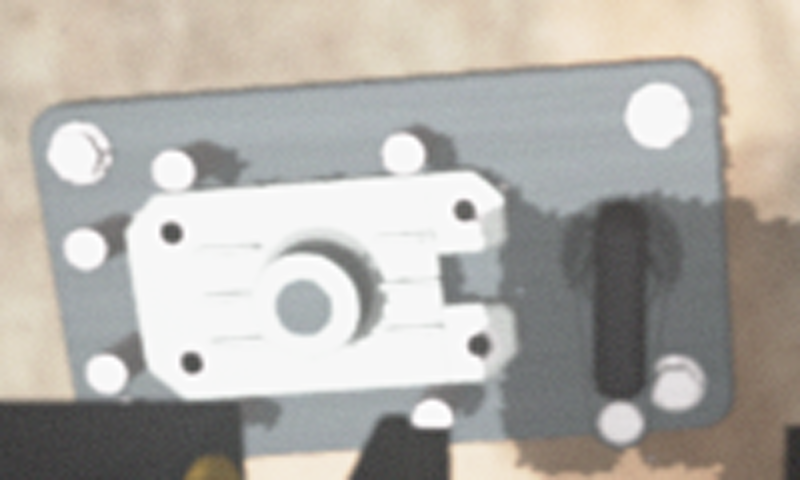

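{"api": "carry_out", "payload": {"increments": "0.47 -0.004 -0.03 0.01 -0.5 -0.5 -4.4;0.47 -0.002 -0.03 0.02 0 0 0;0.47 0 -0.012 0.02 0 0 0;0.47 0 -0.002 0.01 0 0 0;0.47 0 0 0.003 0 0 0;0.47 0 0 0 0 0 0"}}

```text
time_s: 22.92
tool_pos: [0.4651, -0.1725, 0.1922]
tool_rot: [-180.0, -0.7, 172.2]
force: [0.6, -0.0, 0.7]
grip_width: 0.0409
```

```bash
python3 -c "
from h import *
w=read_camera('wrist');cv2.imwrite('pics/w10.png',w['img'])
plan(.4697,-.1735,.2,172); print(pj(w,(.4697,-.1735,.048)))"
```

```text
now [ 0.4653 -0.1724  0.1925] [-179.96   -0.72  172.24] q7 102.2 t 22.98 | shift [-0.0044 -0.0005 -0.0076] turn [-0.05 -0.72  0.24] w 0.0407 F [0.8 0.2 0.1]
  shift in GOAL frame [-0.0045 -0.0004 -0.0075] len 0.009
[323.57906353 254.17764333]
```

View pics/w10.png

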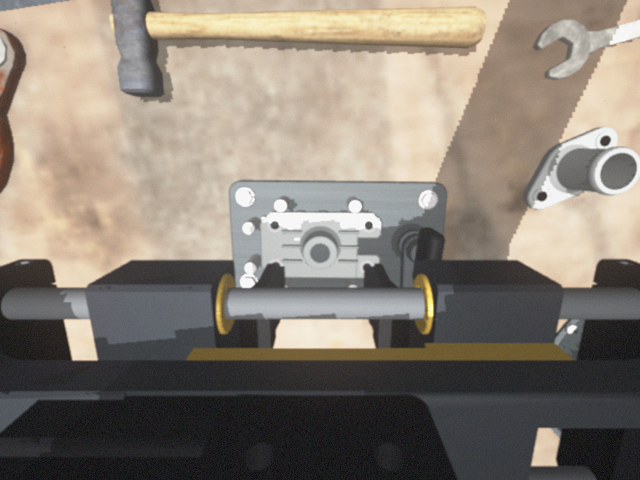

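```bash
python3 -c "
from h import *
w=read_camera('wrist');crop(w,'pics/w11.png',260,200,380,290,6);print(get_obs()['tool_pos'])
b=bp(w,320.5,250.5,.048); print(b)
plan(b[0],b[1],.102,172)"
```

```text
[ 0.46544129 -0.17255603  0.19276152]
[ 0.4668773  -0.17531994  0.048     ]
now [ 0.4654 -0.1726  0.1928] [-179.96   -0.68  172.24] q7 102.2 t 23.02 | shift [-0.0029 -0.0025  0.0907] turn [-0.04 -0.68  0.24] w 0.0408 F [1.  0.  0.6]
  shift in GOAL frame [-0.0018 -0.0025  0.0908] len 0.091
```

View pics/w11.png

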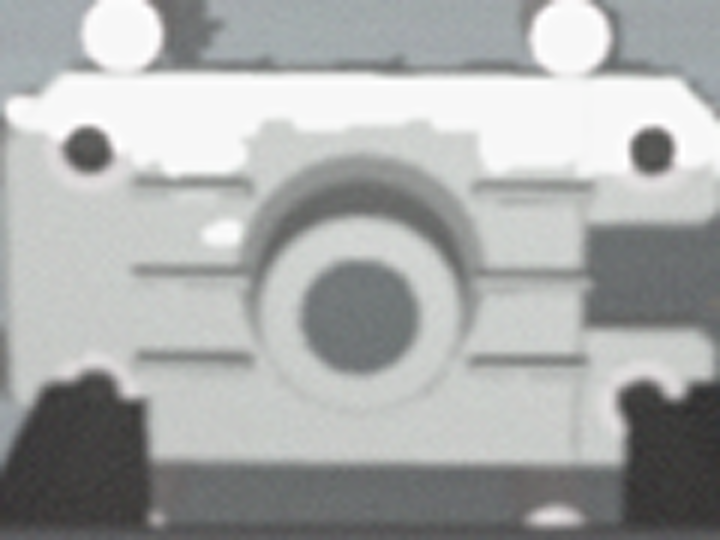

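{"api": "carry_out", "payload": {"increments": "0.47 -0.002 -0.0025 0.02 0 -0.7 0.2;0.47 0 0 0.03 0 0 0;0.47 0 0 0.025 0 0 0;0.47 0 0 0.008 0 0 0;0.47 0 0 0.001 0 0 0;0.47 0 0 0 0 0 0"}}

```text
time_s: 23.78
tool_pos: [0.4721, -0.1738, 0.1119]
tool_rot: [180.0, 0.7, 172.3]
force: [-0.3, -0.3, -0.6]
grip_width: 0.0413
```

```bash
python3 -c "
from h import *
plan(.468,-.1753,.102,172)"
```

```text
now [ 0.4721 -0.1738  0.1119] [179.96   0.66 172.3 ] q7 106.8 t 23.77 | shift [ 0.004  -0.002   0.0098] turn [0.04 0.66 0.31] w 0.0413 F [-0.3 -0.3 -0.6]
  shift in GOAL frame [ 0.0039 -0.002   0.0099] len 0.011
```

{"api": "carry_out", "payload": {"increments": "0.47 0.003 -0.002 0.003 0 0.6 0.3;0.47 0.001 0 0.004 0 0 0;0.47 0 0 0.002 0 0 0;0.47 0 0 0 0 0 0;0.47 0 0 0 0 0 0"}}

```text
time_s: 24.4
tool_pos: [0.4688, -0.1756, 0.1039]
tool_rot: [179.9, 0.2, 172.0]
force: [0.7, 0.9, 0.7]
grip_width: 0.0408
```

```bash
python3 -c "
from h import *
w=read_camera('wrist');crop(w,'pics/w12.png',200,180,440,360,3)
plan(.468,-.1753,.102,172)"
```

```text
now [ 0.4688 -0.1756  0.1039] [179.93   0.2  171.98] q7 107.2 t 24.45 | shift [0.0008 0.0002 0.0019] turn [ 0.07  0.2  -0.02] w 0.0408 F [-0.1 -0.4 -0.3]
  shift in GOAL frame [0.0008 0.0002 0.0019] len 0.002
```

View pics/w12.png

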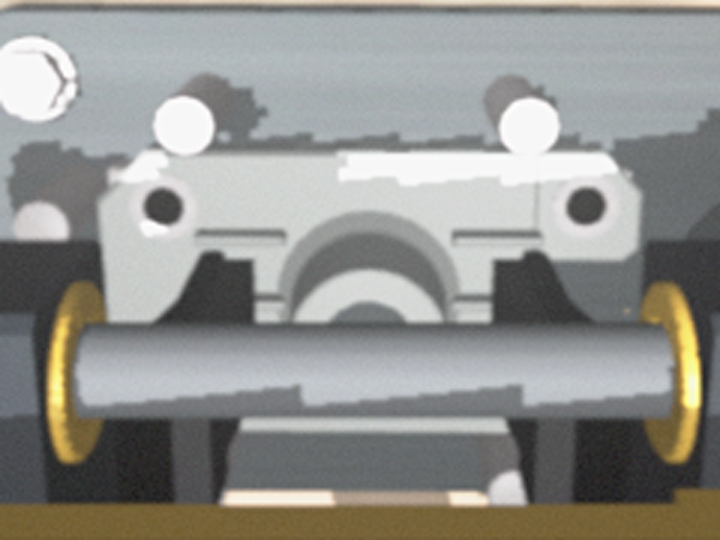

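{"api": "carry_out", "payload": {"increments": "0.47 0.0005 0 0.002 0 0 0;0.47 0 0 0 0 0 0;0.15 0 0 0 0 0 0;0.15 0 0 0 0 0 0;0.15 0 0 0 0 0 0;0.15 0 0 0 0 0 0", "force": 50}}

```text
time_s: 25.2
tool_pos: [0.4683, -0.1758, 0.1019]
tool_rot: [179.9, 0.2, 172.0]
force: [0.6, -0.3, -0.2]
grip_width: 0.0248
```

{"api": "carry_out", "payload": {"increments": "0.15 0 0 -0.004 0 0 0;0.15 0 0 -0.008 0 0 0;0.15 0 0 -0.01 0 0 0;0.15 0 0 -0.01 0 0 0;0.15 0 0 0 0 0 0"}}

```text
time_s: 25.82
tool_pos: [0.4672, -0.1752, 0.1353]
tool_rot: [179.9, 0.1, 172.0]
force: [0.5, -0.8, -3.1]
grip_width: 0.0247
```

```bash
python3 -c "
from h import *
w=read_camera('wrist');crop(w,'pics/w13.png',160,120,480,360,2)
plan(.468,-.1753,.27,172);plan(.646,.113,.27,172)"
```

```text
now [ 0.4669 -0.1751  0.1348] [1.7992e+02 5.0000e-02 1.7199e+02] q7 105.2 t 25.88 | shift [-1.300e-03  1.000e-04 -1.352e-01] turn [ 0.08  0.05 -0.01] w 0.0249 F [ 0.5 -0.6 -3.5]
  shift in GOAL frame [-1.100e-03 -1.000e-04 -1.352e-01] len 0.135
now [ 0.4669 -0.1751  0.1348] [1.7992e+02 5.0000e-02 1.7199e+02] q7 105.2 t 25.88 | shift [-0.1373  0.3104 -0.1347] turn [ 0.08  0.05 -0.01] w 0.0249 F [ 0.5 -0.6 -3.5]
  shift in GOAL frame [-0.1373  0.3102 -0.1352] len 0.365
```

View pics/w13.png

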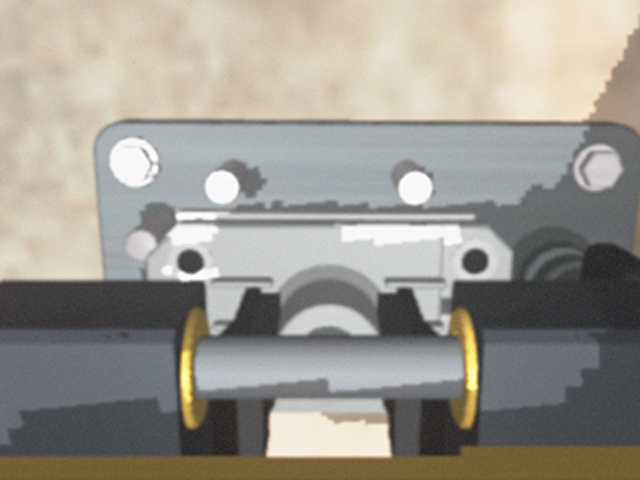

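{"api": "carry_out", "payload": {"increments": "0.15 0 0 -0.03 0 0 0;0.15 0 0 -0.05 0 0 0;0.15 0 0 -0.045 0 0 0;0.15 0 0 -0.01 0 0 -4;0.15 -0.01 0.02 0 0 0 -4;0.15 -0.02 0.045 0 0 0 0;0.15 -0.02 0.048 0 0 0 0;0.15 -0.02 0.048 0 0 0 0;0.15 -0.02 0.048 0 0 0 0;0.15 -0.02 0.04 0 0 0 0;0.15 -0.01 0.015 0 0 0 0;0.15 0 0 0 0 0 0;0.15 0 0 0 0 0 0"}}

```text
time_s: 27.5
tool_pos: [0.5857, 0.1052, 0.2615]
tool_rot: [179.8, -1.0, -179.2]
force: [0.1, -0.2, -3.4]
grip_width: 0.0251
```

```bash
python3 -c "
from h import *
w=read_camera('wrist');cv2.imwrite('pics/w14.png',w['img'])
plan(.621,.113,.2,180)"
```

```text
now [0.5856 0.1051 0.2616] [ 179.8    -1.02 -179.24] q7 82.8 t 27.55 | shift [-0.0366  0.0072  0.0609] turn [ 0.19 -1.02  0.76] w 0.0252 F [ 0.3  0.4 -4.2]
  shift in GOAL frame [-0.0354  0.0079  0.0616] len 0.071
```

View pics/w14.png

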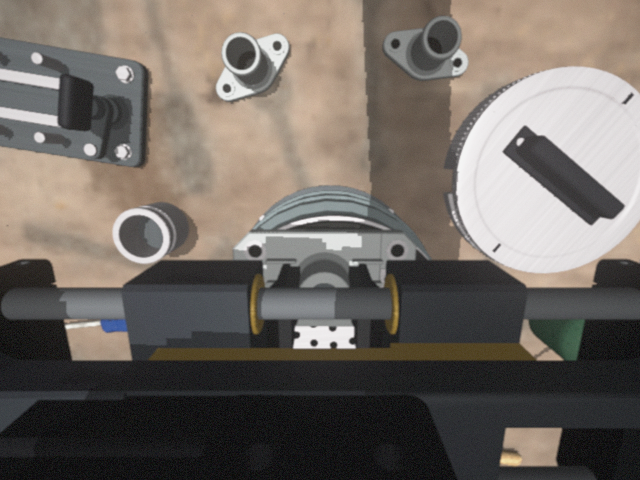

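{"api": "carry_out", "payload": {"increments": "0.15 -0.015 0.004 0 0 -1 0.7;0.15 -0.014 0.003 0 0 0 0;0.15 -0.006 0.001 0 0 0 0;0.15 0 0 0 0 0 0;0.15 0 0 0 0 0 0;0.15 0 0 0 0 0 0"}}

```text
time_s: 28.3
tool_pos: [0.6232, 0.1099, 0.262]
tool_rot: [179.8, 0.1, 179.7]
force: [-0.6, 0.2, -3.6]
grip_width: 0.0249
```

```bash
python3 -c "
from h import *
w=read_camera('wrist');cv2.imwrite('pics/w15.png',w['img'])
p=read_camera('scene');crop(p,'pics/s15.png',250,150,420,300,4)
plan(.621,.113,.155,180)"
```

```text
now [0.6232 0.1099 0.2621] [1.7983e+02 1.1000e-01 1.7970e+02] q7 82.8 t 28.4 | shift [0.0024 0.0028 0.1071] turn [ 0.17  0.11 -0.3 ] w 0.0249 F [ 0.9  0.9 -3.7]
  shift in GOAL frame [0.0022 0.0031 0.1071] len 0.107
```

View pics/w15.png

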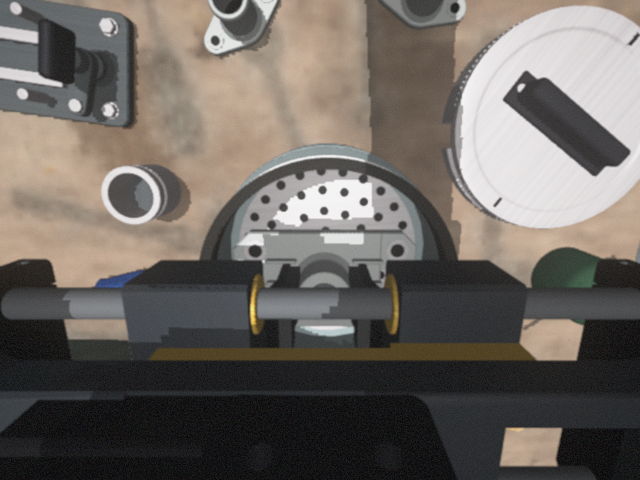

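View pics/s15.png

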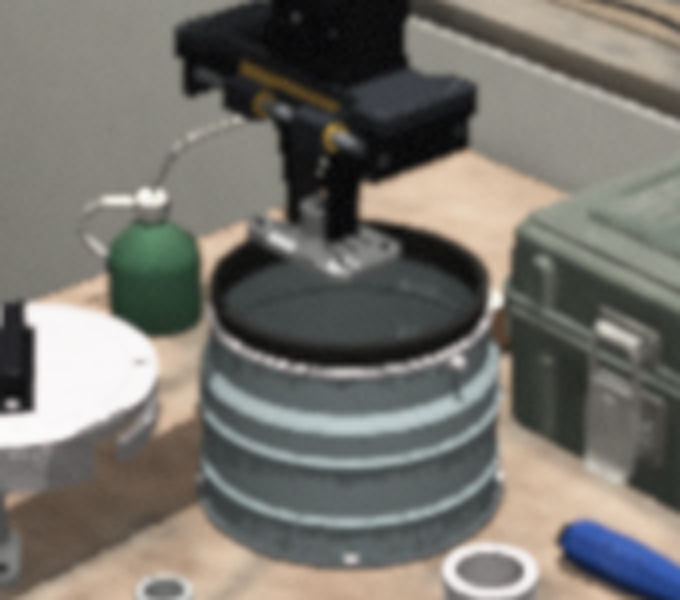

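{"api": "carry_out", "payload": {"increments": "0.15 0.001 0.001 0.02 0 0 -0.3;0.15 0.001 0.001 0.025 0 0 0;0.15 0 0.001 0.025 0 0 0;0.15 0 0 0.02 0 0 0;0.15 0 0 0.01 0 0 0;0.15 0 0 0 0 0 0;0.15 0 0 0 0 0 0"}}

```text
time_s: 29.28
tool_pos: [0.6185, 0.114, 0.1537]
tool_rot: [179.8, -0.1, -179.9]
force: [-0.0, -0.6, -4.2]
grip_width: 0.0248
```

```bash
python3 -c "
from h import *
plan(.621,.113,.154,180)"
```

```text
now [0.6185 0.114  0.1537] [ 1.7985e+02 -1.3000e-01 -1.7987e+02] q7 84.4 t 29.27 | shift [-0.0025 -0.001  -0.0003] turn [ 0.15 -0.13  0.13] w 0.0248 F [-0.  -0.6 -4.2]
  shift in GOAL frame [-0.0025 -0.001  -0.0003] len 0.003
```

{"api": "carry_out", "payload": {"increments": "0.15 -0.002 -0.001 0 0 0 0;0.42 0 0 0 0 0 0;0.42 0 0 0 0 0 0;0.42 0 0 0 0 0 0;0.42 0 0 -0.02 0 0 0;0.42 0 0 -0.05 0 0 0;0.42 0 0 -0.05 0 0 0;0.42 0 0 -0.03 0 0 0;0.42 0 0 0 0 0 0"}}

```text
time_s: 30.4
tool_pos: [0.6233, 0.1121, 0.3201]
tool_rot: [179.6, 0.7, -179.9]
force: [-0.3, -0.4, -0.6]
grip_width: 0.0365
```

```bash
python3 -c "
from h import *
w=read_camera('wrist');cv2.imwrite('pics/w16.png',w['img'])
p=read_camera('top');crop(p,'pics/t16.png',150,140,480,320,2)
plan(.437,.0356,.3,128)"
```

```text
now [0.6221 0.112  0.3166] [ 179.7     0.41 -179.92] q7 82.4 t 30.5 | shift [ 0.1853 -0.0762  0.0148] turn [ 0.47  0.24 52.08] w 0.0364 F [ 0.1  0.1 -0.3]
  shift in GOAL frame [ 0.0537 -0.1929  0.0166] len 0.201
```

View pics/w16.png

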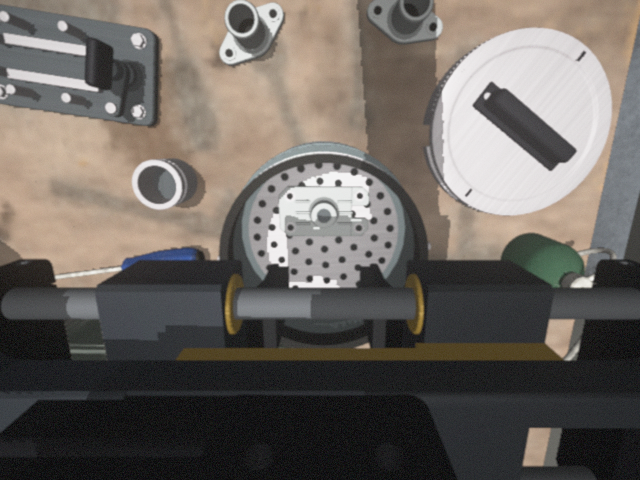

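View pics/t16.png

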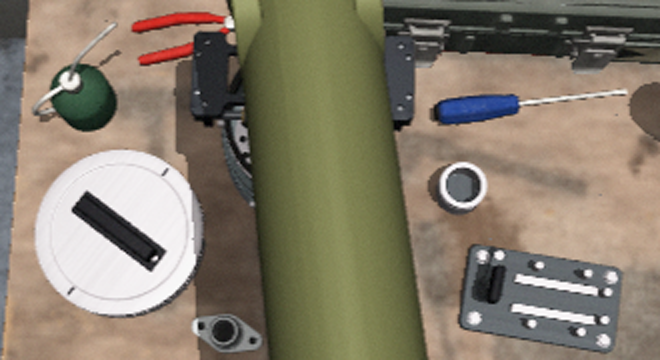

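{"api": "carry_out", "payload": {"increments": "0.6 0 0 0 0 0 10.4;0.6 0 0 0 0 0 10.4;0.6 0 0 0 0 0 10.4;0.6 0 0 0 0 0 10.4;0.6 0 0 0 0 0 8;0.6 0.012 -0.04 0 0 0 1;0.6 0.014 -0.05 0.005 0 0 0;0.6 0.014 -0.05 0.015 0 0 0;0.6 0.01 -0.04 0.03 0 0 0;0.6 0.002 -0.01 0.03 0 0 0;0.6 0 0 0.01 0 0 0;0.6 0 0 0 0 0 0"}}

```text
time_s: 32.0
tool_pos: [0.4247, 0.0334, 0.2072]
tool_rot: [-178.7, -0.6, 127.9]
force: [-0.1, 0.9, 0.5]
grip_width: 0.052
```

```bash
python3 -c "
from h import *
w=read_camera('wrist');cv2.imwrite('pics/w17.png',w['img'])
plan(.437,.0356,.2,128);print(pj(w,(.437,.0356,.053)))"
```

```text
now [0.4251 0.0334 0.2076] [-178.73   -0.57  127.93] q7 26.7 t 32.05 | shift [-0.0057  0.0109  0.0073] turn [-1.27 -0.57 -0.07] w 0.0526 F [ 1.  -0.2  0.8]
  shift in GOAL frame [-0.0056  0.0107  0.0076] len 0.014
[343.41876935 251.19244855]
```

View pics/w17.png

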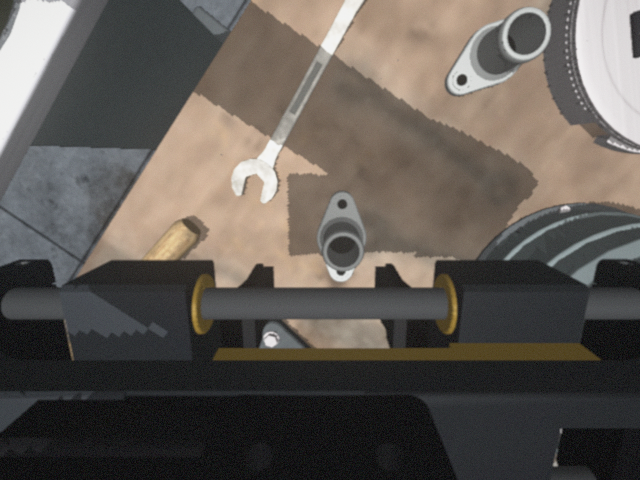

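{"api": "carry_out", "payload": {"increments": "0.6 -0.003 0.007 0.01 -1.2 -0.5 0;0.6 -0.001 0.004 0.03 0 0 0;0.6 0 0 0.03 0 0 0;0.6 0 0 0.025 0 0 0;0.6 0 0 0.012 0 0 0;0.6 0 0 0.002 0 0 0;0.6 0 0 0 0 0 0"}}

```text
time_s: 32.92
tool_pos: [0.4464, 0.0399, 0.102]
tool_rot: [179.5, 0.4, 128.1]
force: [-0.2, 0.5, -0.4]
grip_width: 0.0517
```

```bash
python3 -c "
from h import *
w=read_camera('wrist');cv2.imwrite('pics/w18.png',w['img'])
plan(.437,.0356,.092,128);print(pj(w,(.437,.0356,.053)))"
```

```text
now [0.4465 0.04   0.1021] [179.47   0.41 128.11] q7 32.5 t 32.98 | shift [ 0.0025 -0.0103  0.01  ] turn [0.53 0.41 0.11] w 0.0525 F [ 0.4 -1.   0.4]
  shift in GOAL frame [ 0.0024 -0.0102  0.0101] len 0.015
[301.8624156  296.61744331]
```

View pics/w18.png

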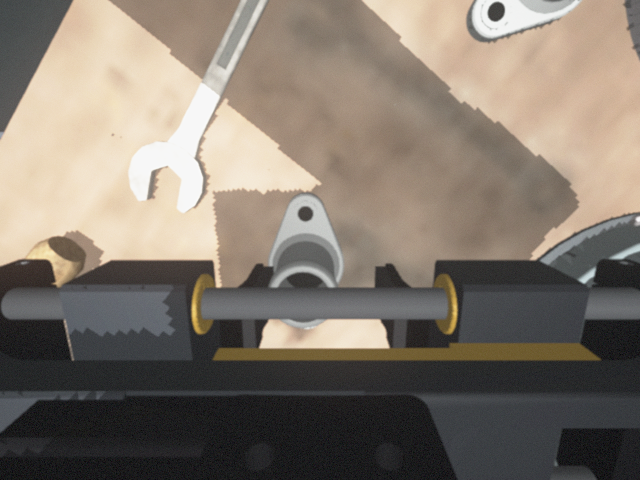

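{"api": "carry_out", "payload": {"increments": "0.6 0.001 -0.005 0 0.5 0.4 0;0.6 0.001 -0.004 0.004 0 0 0;0.6 0 -0.001 0.005 0 0 0;0.6 0 0 0.001 0 0 0;0.6 0 0 0 0 0 0;0.2 0 0 0 0 0 0;0.2 0 0 0 0 0 0;0.2 0 0 0 0 0 0;0.2 0 0 0 0 0 0"}}

```text
time_s: 34.1
tool_pos: [0.4382, 0.0355, 0.0932]
tool_rot: [179.8, 0.0, 128.1]
force: [-0.2, 0.8, 0.1]
grip_width: 0.031
```

```bash
python3 -c "
from h import *
w=read_camera('wrist');crop(w,'pics/w19.png',160,120,480,360,2)
plan(.437,.0356,.092,128)
plan(.631,.075,.27,180)"
```

```text
now [0.4382 0.0355 0.0932] [1.7976e+02 4.0000e-02 1.2811e+02] q7 33.3 t 34.15 | shift [ 0.0008 -0.0009  0.0012] turn [0.24 0.03 0.11] w 0.0311 F [ 0.  -0.4  0. ]
  shift in GOAL frame [ 0.0008 -0.0009  0.0012] len 0.002
now [0.4382 0.0355 0.0932] [1.7976e+02 4.0000e-02 1.2811e+02] q7 33.3 t 34.15 | shift [-0.088   0.1768 -0.176 ] turn [  0.21   0.14 -51.89] w 0.0311 F [ 0.  -0.4  0. ]
  shift in GOAL frame [-0.1928  0.0395 -0.1768] len 0.265
```

View pics/w19.png

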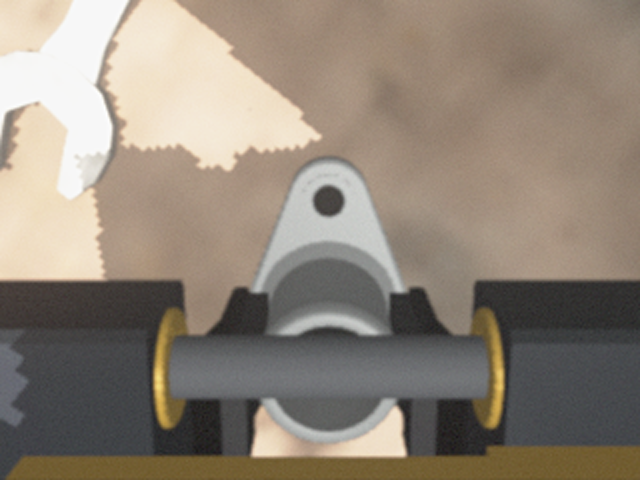

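{"api": "carry_out", "payload": {"increments": "0.2 0 0 -0.02 0 0 0;0.2 0 0 -0.05 0 0 0;0.2 0 0 -0.055 0 0 -8;0.2 0 0 -0.045 0 0 -10;0.2 0 0 -0.01 0 0 -10;0.2 0 0 0 0 0 -10;0.2 0 0 0 0 0 -10;0.2 0 0 0 0 0 -4;0.2 -0.03 0.006 0 0 0 0;0.2 -0.05 0.01 0 0 0 0;0.2 -0.05 0.01 0 0 0 0;0.2 -0.045 0.01 0 0 0 0;0.2 -0.014 0.003 0 0 0 0;0.2 -0.003 0 0 0 0 0;0.2 0 0 0 0 0 0;0.2 0 0 0 0 0 0"}}

```text
time_s: 36.15
tool_pos: [0.6282, 0.0822, 0.2712]
tool_rot: [179.9, -0.5, -178.0]
force: [-0.7, -0.8, -1.4]
grip_width: 0.0305
```

```bash
python3 -c "
from h import *
w=read_camera('wrist');cv2.imwrite('pics/w20.png',w['img'])
plan(.631,.075,.21,180)"
```

```text
now [0.6282 0.0821 0.2713] [ 179.85   -0.47 -178.02] q7 92.1 t 36.2 | shift [-0.0031 -0.0074  0.0613] turn [ 0.14 -0.47  1.98] w 0.0312 F [ 0.6 -0.1 -1.1]
  shift in GOAL frame [-0.0028 -0.0071  0.0613] len 0.062
```

View pics/w20.png

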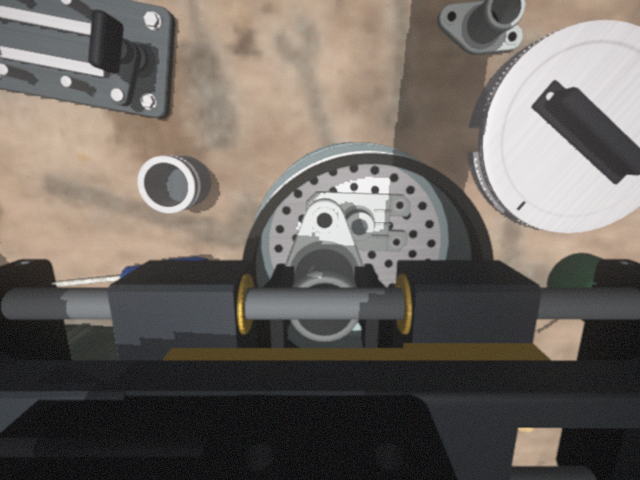

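```bash
python3 -c "
from h import *
w=read_camera('wrist')
print(bp(w,360,222,.080), bp(w,404,207,.06),bp(w,404,236,.06))
print(bp(w,368,150,.148))
plan(.631,.075,.21,180)"
```

```text
[0.61765415 0.11371341 0.08      ] [0.60616212 0.15572716 0.06      ] [0.63356618 0.1582258  0.06      ]
[0.55811626 0.1079069  0.148     ]
now [0.6283 0.0822 0.2715] [ 179.85   -0.45 -178.02] q7 92.1 t 36.25 | shift [-0.0029 -0.0074  0.0614] turn [ 0.15 -0.45  1.98] w 0.0311 F [ 0.6 -0.5 -1.4]
  shift in GOAL frame [-0.0027 -0.0072  0.0615] len 0.062
```

{"api": "carry_out", "payload": {"increments": "0.2 -0.002 -0.004 0.005 0 -0.4 1.9;0.2 -0.002 -0.004 0.02 0 0 0;0.2 0 0 0.03 0 0 0;0.2 0 0 0.03 0 0 0;0.2 0 0 0.02 0 0 0;0.2 0 0 0.008 0 0 0;0.2 0 0 0 0 0 0;0.2 0 0 0 0 0 0"}}

```text
time_s: 37.25
tool_pos: [0.6314, 0.0716, 0.1532]
tool_rot: [179.8, -0.1, 179.8]
force: [-0.5, 0.2, -0.9]
grip_width: 0.031
```

```bash
python3 -c "
from h import *
plan(.634,.074,.156,180)"
```

```text
now [0.6314 0.0716 0.1532] [ 1.7977e+02 -5.0000e-02  1.7979e+02] q7 94.1 t 37.25 | shift [-0.0026  0.0025 -0.0028] turn [ 0.23 -0.05 -0.21] w 0.031 F [-0.5  0.2 -0.9]
  shift in GOAL frame [-0.0026  0.0024 -0.0028] len 0.005
```

{"api": "carry_out", "payload": {"increments": "0.2 -0.001 0.002 0 0 0 0;0.43 0 0 0 0 0 0;0.43 0 0 0 0 0 0;0.43 0 0 -0.005 0 0 0;0.43 0 0 -0.03 0 0 0;0.43 0 0 -0.05 0 0 0;0.43 0 0 -0.05 0 0 0;0.43 0 0 -0.02 0 0 0;0.43 0 0 0 0 0 0;0.43 0 0 0 0 0 0"}}

```text
time_s: 38.5
tool_pos: [0.6327, 0.0726, 0.3138]
tool_rot: [179.8, 0.1, 179.8]
force: [-1.0, -0.6, -0.2]
grip_width: 0.0377
```

```bash
python3 -c "
from h import *
w=read_camera('wrist');cv2.imwrite('pics/w21.png',w['img'])
p=read_camera('top');crop(p,'pics/t21.png',150,140,480,320,2)
plan(.422,.199,.3,73)
plan(.422,.199,.3,253)"
```

```text
now [0.6325 0.0726 0.3133] [1.7981e+02 3.0000e-02 1.7976e+02] q7 90.3 t 38.6 | shift [0.2111 0.1254 0.0136] turn [  0.15  -0.15 106.76] w 0.0375 F [-0.2 -0.3 -0.3]
  shift in GOAL frame [ 0.0593 -0.2383  0.0133] len 0.246
now [0.6325 0.0726 0.3133] [1.7981e+02 3.0000e-02 1.7976e+02] q7 90.3 t 38.6 | shift [0.2111 0.1254 0.0136] turn [  0.14   0.14 -73.24] w 0.0375 F [-0.2 -0.3 -0.3]
  shift in GOAL frame [-0.0593  0.2383  0.0133] len 0.246
```

View pics/w21.png

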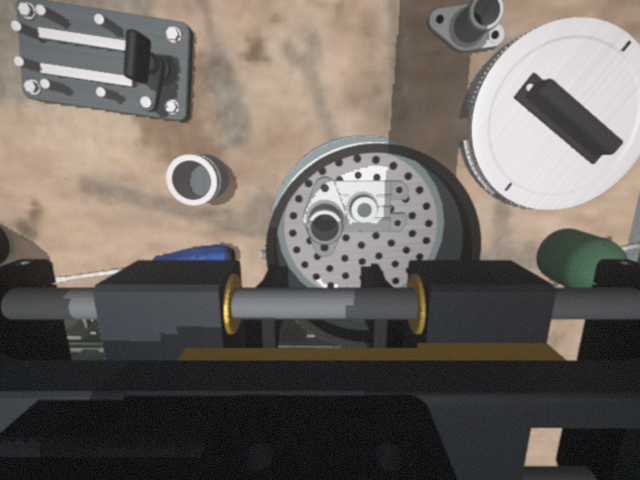

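View pics/t21.png

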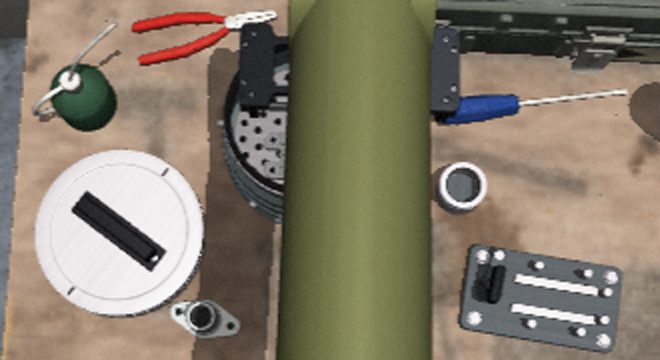

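```bash
python3 -c "
from h import *
p=read_camera('top');crop(p,'pics/t22.png',200,260,300,335,7)
for n in ['outlet_a_mid']:
  for m in masks_of(n,p):
    if m['confidence']>.4: print(m['bbox'],m['confidence'])
"
```

```text
[235.3, 289.5, 270.9, 309.1] 0.63
[167.5, 218.1, 254.6, 297.7] 0.41
```

View pics/t22.png

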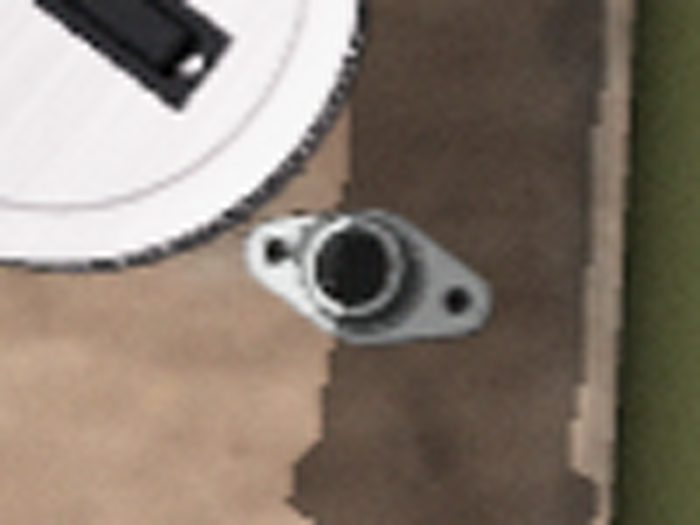

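```bash
python3 -c "
from h import *
p=read_camera('top')
b=bp(p,250.1,297.7,.053);print(b)
a=bp(p,239.4,295.7,.009);c=bp(p,265.3,302.7,.009);d=a-c;print(np.degrees(np.arctan2(d[1],d[0])),(a+c)/2)
plan(.437,.222,.24,60);plan(.437,.222,.24,240);print(get_obs()['qpos'].round())"
```

```text
[0.43869555 0.22716222 0.053     ]
76.25923551205533 [0.43861835 0.22699762 0.009     ]
now [0.6326 0.0726 0.3134] [1.7982e+02 3.0000e-02 1.7976e+02] q7 90.3 t 38.75 | shift [0.1963 0.1483 0.0738] turn [  0.14  -0.17 119.76] w 0.0374 F [-0.3 -0.3  0.5]
  shift in GOAL frame [ 0.0315 -0.2441  0.0734] len 0.257
now [0.6326 0.0726 0.3134] [1.7982e+02 3.0000e-02 1.7976e+02] q7 90.3 t 38.75 | shift [0.1963 0.1483 0.0738] turn [  0.15   0.12 -60.24] w 0.0374 F [-0.3 -0.3  0.5]
  shift in GOAL frame [-0.0315  0.2441  0.0734] len 0.257
[-41.  19.  41.  85. -13.  81.  90.]
```

{"api": "carry_out", "payload": {"increments": "0.6 0 0 0 0 0 -10;0.6 0 0 0 0 0 -10;0.6 0 0 0 0 0 -10;0.6 0 0 0 0 0 -10;0.6 0 0 0 0 0 -10;0.6 0 0 0 0 0 -8;0.6 -0.004 0.03 0 0 0 -2;0.6 -0.006 0.055 0.01 0 0 0;0.6 -0.006 0.055 0.02 0 0 0;0.6 -0.006 0.055 0.02 0 0 0;0.6 -0.005 0.03 0.015 0 0 0;0.6 -0.002 0.008 0.003 0 0 0;0.6 0 0 0 0 0 0;0.6 0 0 0 0 0 0;0.6 0 0 0 0 0 0"}}

```text
time_s: 40.62
tool_pos: [0.4372, 0.2093, 0.2372]
tool_rot: [179.8, -0.4, -118.6]
force: [-0.3, -1.1, 0.0]
grip_width: 0.0522
```

```bash
python3 -c "
from h import *
w=read_camera('wrist');cv2.imwrite('pics/w22.png',w['img'])
plan(.4387,.2272,.2,240);print(pj(w,(.4387,.2272,.053)))"
```

```text
now [0.4372 0.2092 0.2372] [ 179.79   -0.41 -118.58] q7 122.8 t 40.67 | shift [-0.0167  0.0072  0.0371] turn [ 0.21 -0.41  1.42] w 0.0521 F [ 1.7  0.4 -0.3]
  shift in GOAL frame [-0.0163  0.0077  0.0372] len 0.041
[330.78637895 252.23058793]
```

View pics/w22.png

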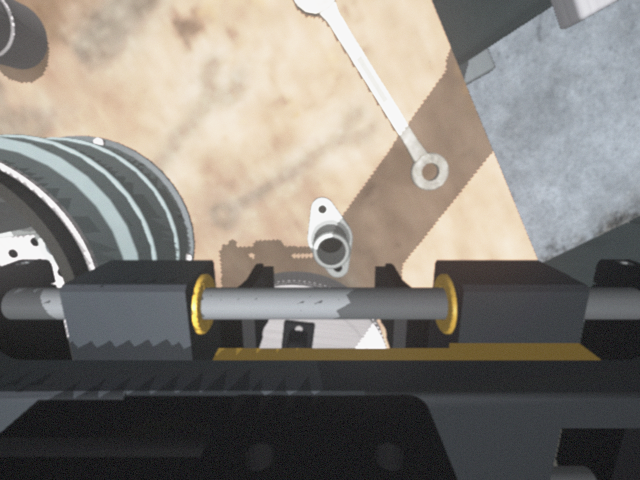

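{"api": "carry_out", "payload": {"increments": "0.6 -0.007 0.004 0 0 -0.4 1.4;0.6 -0.007 0.003 0.01 0 0 0;0.6 -0.001 0.001 0.03 0 0 0;0.6 0 0 0.035 0 0 0;0.6 0 0 0.03 0 0 0;0.6 0 0 0.015 0 0 0;0.6 0 0 0.003 0 0 0;0.6 0 0 0 0 0 0;0.6 0 0 0 0 0 0"}}

```text
time_s: 41.8
tool_pos: [0.4395, 0.2306, 0.1106]
tool_rot: [179.9, 0.3, -120.1]
force: [0.6, -0.1, 0.8]
grip_width: 0.0523
```

```bash
python3 -c "
from h import *
w=read_camera('wrist');cv2.imwrite('pics/w23.png',w['img'])
plan(.4387,.2272,.093,240);print(pj(w,(.4387,.2272,.053)))"
```

```text
now [0.4396 0.2307 0.1107] [ 179.91    0.27 -120.06] q7 123.4 t 41.85 | shift [ 0.0035 -0.001   0.0177] turn [ 0.09  0.27 -0.06] w 0.0526 F [ 0.4 -0.8  0.7]
  shift in GOAL frame [ 0.0034 -0.001   0.0177] len 0.018
[320.25452615 286.47804865]
```

View pics/w23.png

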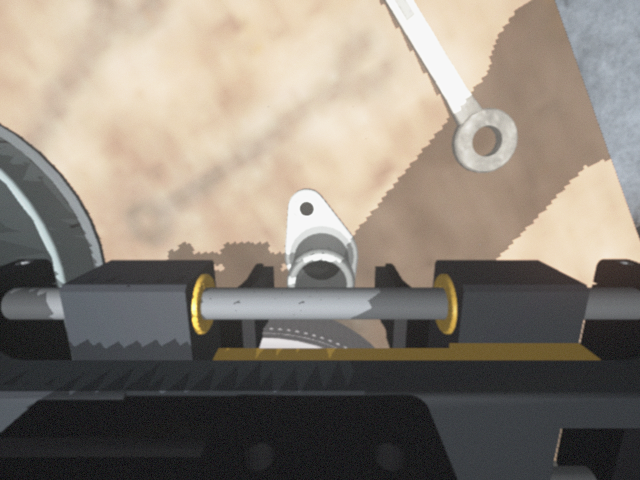

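{"api": "carry_out", "payload": {"increments": "0.6 0.003 -0.001 0.007 0 0.2 0;0.6 0.001 0 0.007 0 0 0;0.6 0 0 0.003 0 0 0;0.6 0 0 0 0 0 0;0.6 0 0 0 0 0 0;0.2 0 0 0 0 0 0;0.2 0 0 0 0 0 0;0.2 0 0 0 0 0 0;0.2 0 0 0 0 0 0"}}

```text
time_s: 42.98
tool_pos: [0.4391, 0.2269, 0.0938]
tool_rot: [180.0, 0.2, -120.1]
force: [0.4, 0.1, -0.3]
grip_width: 0.031
```

```bash
python3 -c "
from h import *
w=read_camera('wrist');crop(w,'pics/w24.png',160,120,480,360,2)
plan(.634,.153,.28,164)"
```

```text
now [0.4391 0.2269 0.0938] [ 179.96    0.2  -120.07] q7 124.3 t 43.02 | shift [-0.0344 -0.2056 -0.1863] turn [ 0.17  0.14 75.93] w 0.0308 F [-0.8 -0.5  0.3]
  shift in GOAL frame [-0.2077 -0.0173 -0.1862] len 0.28
```

View pics/w24.png

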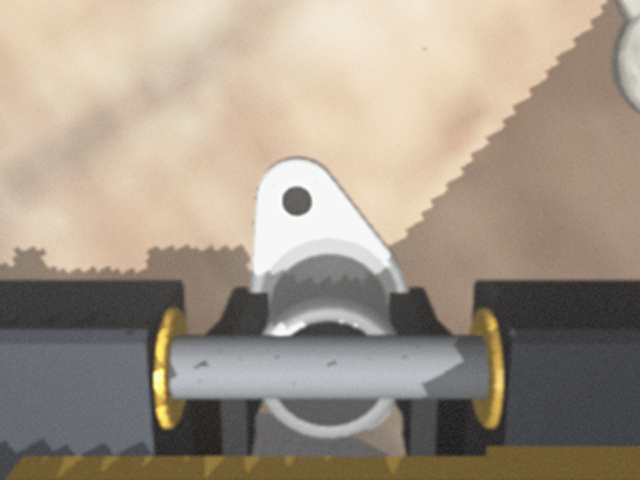

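{"api": "carry_out", "payload": {"increments": "0.2 0 0 -0.02 0 0 0;0.2 0 0 -0.05 0 0 0;0.2 0 0 -0.055 0 0 6;0.2 0 0 -0.045 0 0 10;0.2 0 0 -0.012 0 0 10;0.2 0 0 0 0 0 10;0.2 0 0 0 0 0 10;0.2 0 0 0 0 0 10;0.2 0 0 0 0 0 10;0.2 0 0 0 0 0 7;0.2 -0.03 -0.002 0 0 0 3;0.2 -0.055 -0.005 0 0 0 0;0.2 -0.055 -0.005 0 0 0 0;0.2 -0.04 -0.003 0 0 0 0;0.2 -0.015 0 0 0 0 0;0.2 0 0 0 0 0 0;0.2 0 0 0 0 0 0;0.2 0 0 0 0 0 0"}}

```text
time_s: 45.28
tool_pos: [0.6158, 0.1517, 0.272]
tool_rot: [-179.6, -0.9, 161.8]
force: [-0.0, 0.6, -2.4]
grip_width: 0.0309
```

```bash
python3 -c "
from h import *
w=read_camera('wrist');cv2.imwrite('pics/w25.png',w['img'])
plan(.634,.153,.2,164)"
```

```text
now [0.6158 0.1519 0.2721] [-179.65   -0.87  161.81] q7 62.9 t 45.33 | shift [-0.018   0.0072  0.0718] turn [-0.33 -0.87 -2.18] w 0.031 F [-0.3  0.7 -1.6]
  shift in GOAL frame [-0.0172  0.0061  0.0721] len 0.074
```

View pics/w25.png

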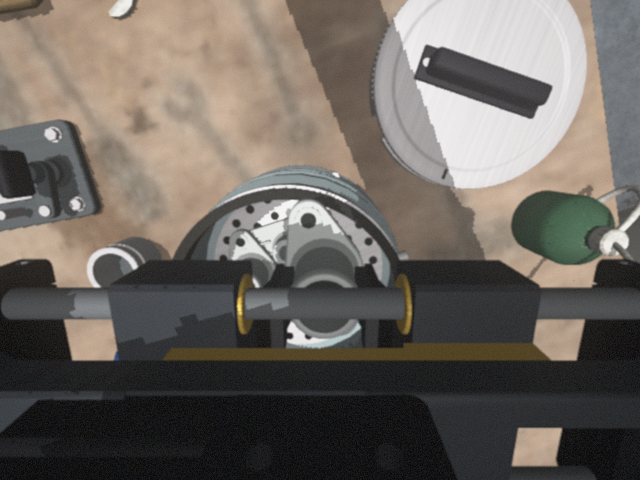

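{"api": "carry_out", "payload": {"increments": "0.2 -0.009 0.004 0 -0.3 -0.8 -2.2;0.2 -0.007 0.002 0 0 0 0;0.2 -0.002 0 0.01 0 0 0;0.2 0 0 0.025 0 0 0;0.2 0 0 0.03 0 0 0;0.2 0 0 0.025 0 0 0;0.2 0 0 0.008 0 0 0;0.2 0 0 0 0 0 0;0.2 0 0 0 0 0 0"}}

```text
time_s: 46.45
tool_pos: [0.6329, 0.1549, 0.171]
tool_rot: [179.9, -0.2, 164.1]
force: [-0.4, 0.5, -1.6]
grip_width: 0.0304
```

```bash
python3 -c "
from h import *
w=read_camera('wrist');cv2.imwrite('pics/w26.png',w['img'])
plan(.634,.153,.156,164)"
```

```text
now [0.633  0.1549 0.1712] [ 1.799e+02 -1.700e-01  1.641e+02] q7 67.4 t 46.5 | shift [-0.0016 -0.0015  0.0152] turn [ 0.1  -0.17  0.1 ] w 0.0308 F [ 0.5  0.  -2.1]
  shift in GOAL frame [-0.0015 -0.0015  0.0152] len 0.015
```

View pics/w26.png

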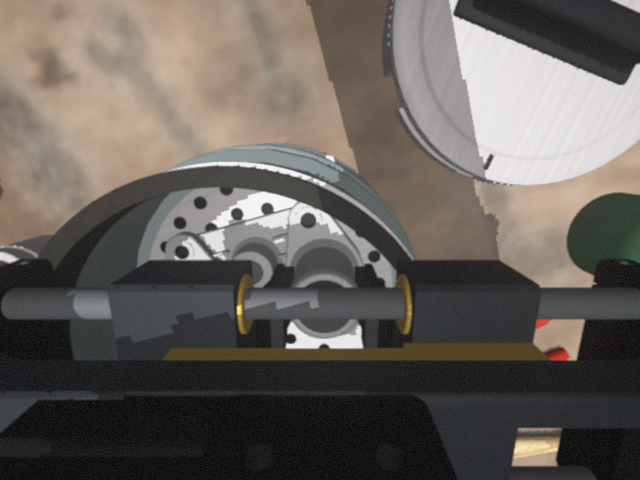

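{"api": "carry_out", "payload": {"increments": "0.2 -0.001 -0.001 0.006 0 0 0;0.2 0 0 0.006 0 0 0;0.2 0 0 0.003 0 0 0;0.2 0 0 0 0 0 0;0.43 0 0 0 0 0 0;0.43 0 0 0 0 0 0;0.43 0 0 -0.005 0 0 0;0.43 0 0 -0.03 0 0 0;0.43 0 0 -0.05 0 0 0;0.43 0 0 -0.05 0 0 0;0.43 0 0 -0.02 0 0 0;0.43 0 0 0 0 0 0;0.43 0 0 0 0 0 0"}}

```text
time_s: 48.12
tool_pos: [0.6351, 0.1529, 0.3201]
tool_rot: [179.6, 0.2, 164.1]
force: [-0.7, 0.3, 0.1]
grip_width: 0.0373
```

```bash
python3 -c "
from h import *
w=read_camera('wrist');cv2.imwrite('pics/w27.png',w['img'])
p=read_camera('top');crop(p,'pics/t27.png',150,140,480,320,2)
plan(.5954,-.0662,.25,180)"
```

```text
now [0.6349 0.1529 0.3196] [1.7968e+02 1.4000e-01 1.6407e+02] q7 65.4 t 48.23 | shift [-0.022  -0.2219  0.0684] turn [  0.3    0.18 -15.93] w 0.0372 F [ 0.3  0.9 -0.4]
  shift in GOAL frame [ 0.0395 -0.2191  0.0696] len 0.233
```

View pics/w27.png

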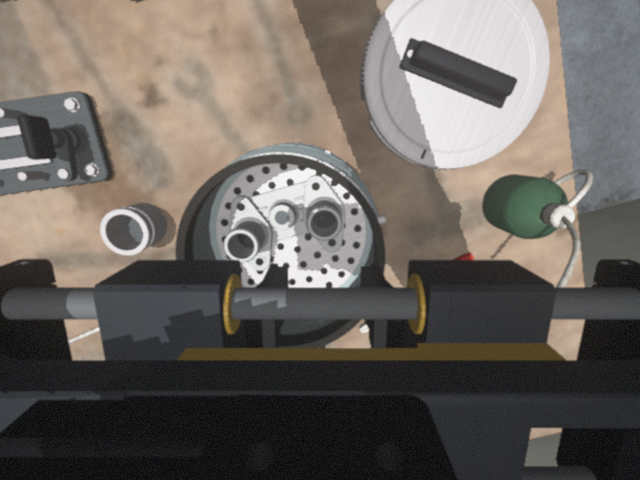

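View pics/t27.png

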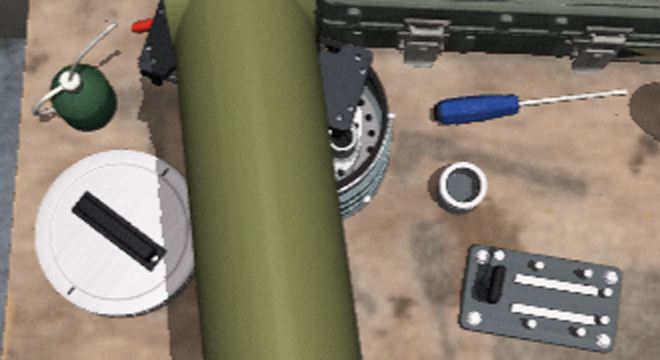

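```bash
python3 -c "
from h import *
plan(.5954,-.0662,.22,110)"
```

```text
now [0.6349 0.1529 0.3196] [1.7968e+02 1.4000e-01 1.6407e+02] q7 65.4 t 48.23 | shift [-0.0219 -0.2221  0.0984] turn [ 3.600e-01 -2.000e-02  5.407e+01] w 0.0372 F [ 0.3  0.9 -0.4]
  shift in GOAL frame [-0.1924 -0.1121  0.0996] len 0.244
```

{"api": "carry_out", "payload": {"increments": "1 0 0 0 0 0 10;1 0 0 0 0 0 10;1 0 0 0 0 0 10;1 0 0 0 0 0 10;1 0 0 0 0 0 10;1 -0.02 -0.012 0 0 0 4;1 -0.045 -0.027 0 0 0 0;1 -0.05 -0.029 0.01 0 0 0;1 -0.045 -0.027 0.02 0 0 0;1 -0.02 -0.012 0.02 0 0 0;1 -0.003 -0.002 0.02 0 0 0;1 0 0 0.005 0 0 0;1 0 0 0 0 0 0;1 0 0 0 0 0 0;1 0 0 0 0 0 0"}}

```text
time_s: 50.1
tool_pos: [0.5827, -0.0591, 0.2268]
tool_rot: [-178.9, -0.2, 108.4]
force: [-0.2, 0.4, -0.2]
grip_width: 0.0868
```

```bash
python3 -c "
from h import *
w=read_camera('wrist');cv2.imwrite('pics/w28.png',w['img'])
plan(.5954,-.0662,.2,110);print(pj(w,(.5954,-.0662,.048)))"
```

```text
now [ 0.5828 -0.0591  0.2269] [-178.87   -0.18  108.44] q7 31.3 t 50.15 | shift [-0.0108  0.0102  0.0266] turn [-1.12 -0.2  -1.56] w 0.087 F [ 0.4  0.  -0.2]
  shift in GOAL frame [-0.011   0.0094  0.0269] len 0.031
[340.47991799 246.89999654]
```

View pics/w28.png

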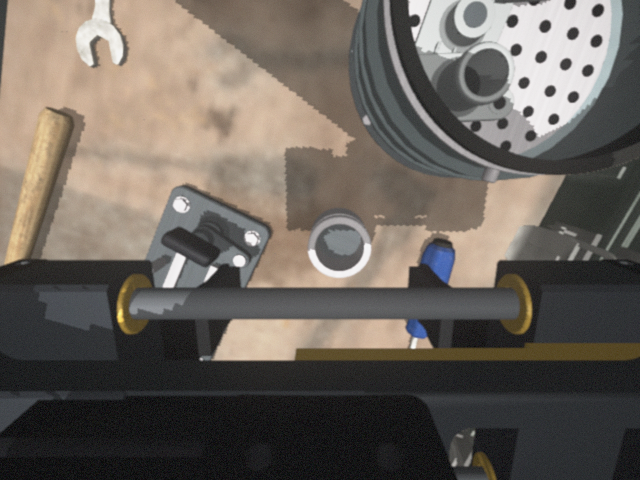

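{"api": "carry_out", "payload": {"increments": "1 -0.005 0.005 0 -1.1 0 -1.5;1 -0.004 0.003 0.01 0 0 0;1 -0.002 0.001 0.03 0 0 0;1 0 0 0.035 0 0 0;1 0 0 0.025 0 0 0;1 0 0 0.01 0 0 0;1 0 0 0.002 0 0 0;1 0 0 0 0 0 0;1 0 0 0 0 0 0"}}

```text
time_s: 51.28
tool_pos: [0.5982, -0.0649, 0.1129]
tool_rot: [179.8, -0.1, 110.0]
force: [-0.5, 0.0, -0.8]
grip_width: 0.0869
```

```bash
python3 -c "
from h import *
w=read_camera('wrist');cv2.imwrite('pics/w29.png',w['img'])
plan(.5954,-.0662,.093,110);print(pj(w,(.5954,-.0662,.048)))"
```

```text
now [ 0.5983 -0.0649  0.113 ] [ 1.7976e+02 -1.3000e-01  1.1001e+02] q7 38.5 t 51.33 | shift [-0.0002 -0.0032  0.02  ] turn [ 0.24 -0.13  0.01] w 0.0871 F [0.  0.2 0.4]
  shift in GOAL frame [-0.0002 -0.0031  0.02  ] len 0.02
[318.52030806 288.72252783]
```

View pics/w29.png

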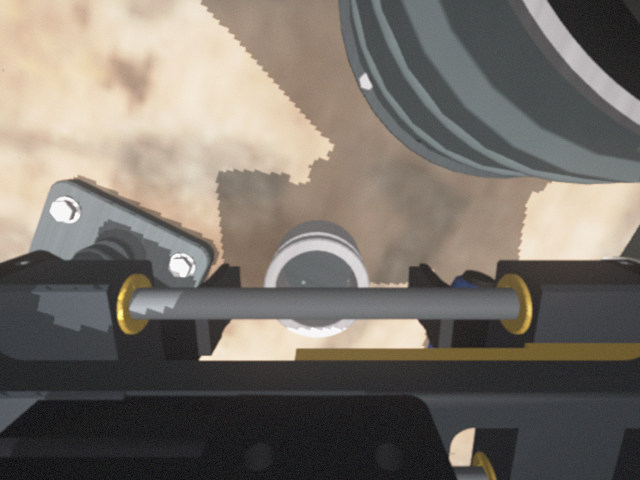

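{"api": "carry_out", "payload": {"increments": "1 0 -0.002 0.007 0 0 0;1 0 -0.001 0.008 0 0 0;1 0 0 0.003 0 0 0;1 0 0 0 0 0 0;0.5 0 0 0 0 0 0;0.4 0 0 0 0 0 0;0.4 0 0 0 0 0 0;0.4 0 0 0 0 0 0;0.4 0 0 0 0 0 0"}}

```text
time_s: 52.45
tool_pos: [0.5957, -0.066, 0.0947]
tool_rot: [179.7, -0.1, 110.0]
force: [0.5, -0.5, -1.3]
grip_width: 0.0533
```

```bash
python3 -c "
from h import *
plan(.694,.113,.28,180)"
```

```text
now [ 0.5957 -0.066   0.0947] [ 1.7968e+02 -1.2000e-01  1.1002e+02] q7 39.4 t 52.45 | shift [ 0.1349  0.1547 -0.1842] turn [  0.35   0.09 -69.98] w 0.0533 F [ 0.5 -0.5 -1.3]
  shift in GOAL frame [-0.0983  0.179  -0.1853] len 0.276
```

{"api": "carry_out", "payload": {"increments": "0.4 0 0 -0.02 0 0 0;0.4 0 0 -0.05 0 0 0;0.4 0 0 -0.055 0 0 0;0.4 0 0 -0.045 0 0 -10;0.4 0 0 -0.012 0 0 -10;0.4 0 0 0 0 0 -10;0.4 0 0 0 0 0 -10;0.4 0 0 0 0 0 -10;0.4 0 0 0 0 0 -10;0.4 0 0 0 0 0 -8;0.4 -0.015 0.025 0 0 0 -2;0.4 -0.025 0.045 0 0 0 0;0.4 -0.025 0.045 0 0 0 0;0.4 -0.02 0.04 0 0 0 0;0.4 -0.008 0.015 0 0 0 0;0.4 0 0 0 0 0 0;0.4 0 0 0 0 0 0;0.4 0 0 0 0 0 0"}}

```text
time_s: 54.7
tool_pos: [0.6827, 0.1076, 0.2984]
tool_rot: [179.8, 0.7, -178.4]
force: [-0.4, -1.2, -2.0]
grip_width: 0.053
```

```bash
python3 -c "
from h import *
w=read_camera('wrist');cv2.imwrite('pics/w30.png',w['img'])
plan(.694,.113,.21,180)"
```

```text
now [0.6827 0.1072 0.2985] [ 179.82    0.67 -178.39] q7 88.7 t 54.75 | shift [-0.0104  0.0052  0.0887] turn [0.19 0.66 1.61] w 0.0528 F [-0.4  0.  -2.4]
  shift in GOAL frame [-0.0113  0.0058  0.0885] len 0.089
```

View pics/w30.png

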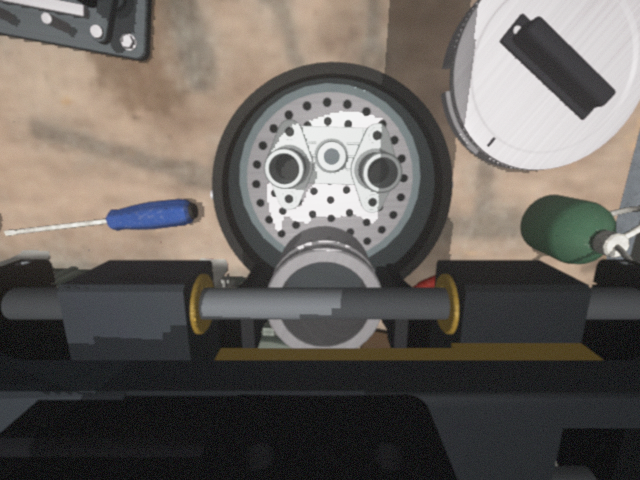

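{"api": "carry_out", "payload": {"increments": "0.4 -0.004 0.003 0 0 0.6 1.6;0.4 -0.003 0.002 0 0 0 0;0.4 0 0 0.015 0 0 0;0.4 0 0 0.03 0 0 0;0.4 0 0 0.03 0 0 0;0.4 0 0 0.02 0 0 0;0.4 0 0 0.005 0 0 0;0.4 0 0 0 0 0 0;0.4 0 0 0 0 0 0;0.4 0 0 0 0 0 0"}}

```text
time_s: 56.0
tool_pos: [0.6909, 0.1106, 0.1952]
tool_rot: [179.8, 0.2, 179.7]
force: [0.2, -0.1, -1.9]
grip_width: 0.0534
```

```bash
python3 -c "
from h import *
w=read_camera('wrist');cv2.imwrite('pics/w31.png',w['img'])
plan(.690,.113,.155,180)"
```

```text
now [0.691  0.1106 0.1954] [179.81   0.19 179.72] q7 88.4 t 56.05 | shift [0.0011 0.0023 0.0404] turn [ 0.19  0.19 -0.28] w 0.0531 F [ 0.5  0.1 -2.4]
  shift in GOAL frame [0.001  0.0024 0.0404] len 0.04
```

View pics/w31.png

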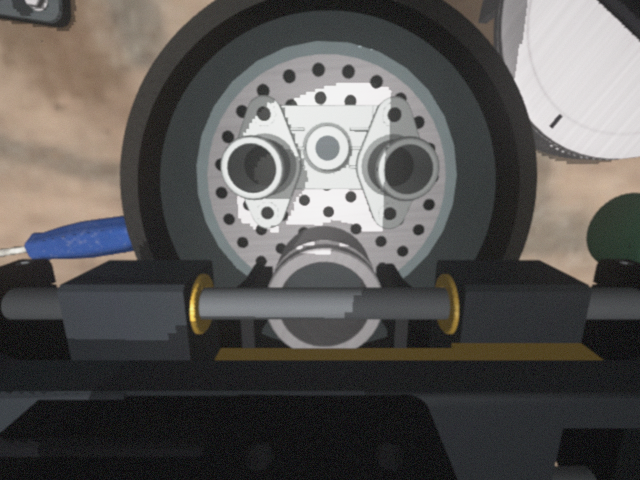

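{"api": "carry_out", "payload": {"increments": "0.4 0.004 0.002 0.002 0 0 0;0.4 0.003 0 0.008 0 0 0;0.4 0 0 0.012 0 0 0;0.4 0 0 0.012 0 0 0;0.4 0 0 0.004 0 0 0;0.4 0 0 0 0 0 0;0.4 0 0 0 0 0 0"}}

```text
time_s: 56.92
tool_pos: [0.6834, 0.113, 0.1544]
tool_rot: [179.8, 0.2, 179.7]
force: [-0.6, -0.3, -2.2]
grip_width: 0.0531
```

```bash
python3 -c "
from h import *
w=read_camera('wrist');cv2.imwrite('pics/w32.png',w['img'])
plan(.685,.113,.154,180)"
```

```text
now [0.6834 0.113  0.1545] [1.7981e+02 1.6000e-01 1.7973e+02] q7 88.7 t 56.98 | shift [-0.0016  0.      0.0005] turn [ 0.19  0.17 -0.27] w 0.0529 F [ 1.1  0.  -2.2]
  shift in GOAL frame [-0.0016  0.      0.0005] len 0.002
```

View pics/w32.png

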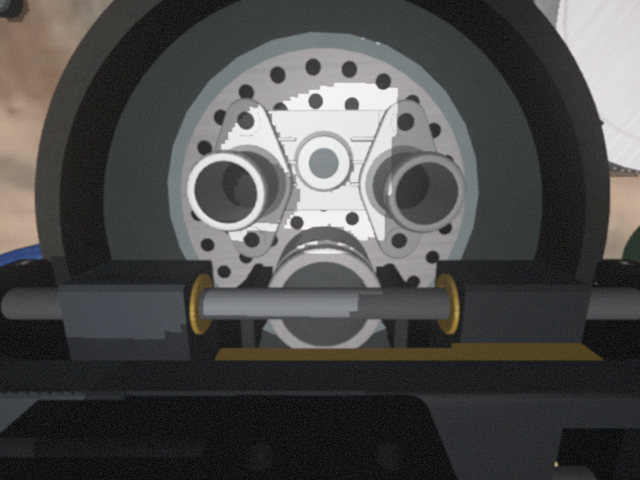

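Everything is clear of the piston, so I release it.

{"api": "carry_out", "payload": {"increments": "0.4 0 0 0 0 0 0;0.72 0 0 0 0 0 0;0.72 0 0 0 0 0 0;0.72 0 0 0 0 0 0;0.72 0 0 -0.005 0 0 0;0.72 0 0 -0.03 0 0 0;0.72 0 0 -0.05 0 0 0;0.72 0 0 -0.05 0 0 0;0.72 0 0 -0.02 0 0 0;0.72 0 0 0 0 0 0;0.72 0 0 0 0 0 0"}}

```text
time_s: 58.35
tool_pos: [0.6836, 0.112, 0.3183]
tool_rot: [179.7, 0.5, 179.7]
force: [-0.2, 0.2, 0.1]
grip_width: 0.0628
```

```bash
python3 -c "
from h import *
w=read_camera('wrist');cv2.imwrite('pics/w33.png',w['img'])
p=read_camera('top');crop(p,'pics/t33.png',150,140,480,320,2)
plan(.477,-.0985,.25,167.5)"
```

```text
now [0.6835 0.1121 0.3178] [179.75   0.44 179.7 ] q7 86.4 t 58.45 | shift [ 0.2059 -0.2119  0.0654] turn [ 0.29  0.41 12.2 ] w 0.0625 F [-0.4 -0.4 -0.6]
  shift in GOAL frame [ 0.156  -0.2503  0.0678] len 0.303
```

View pics/w33.png

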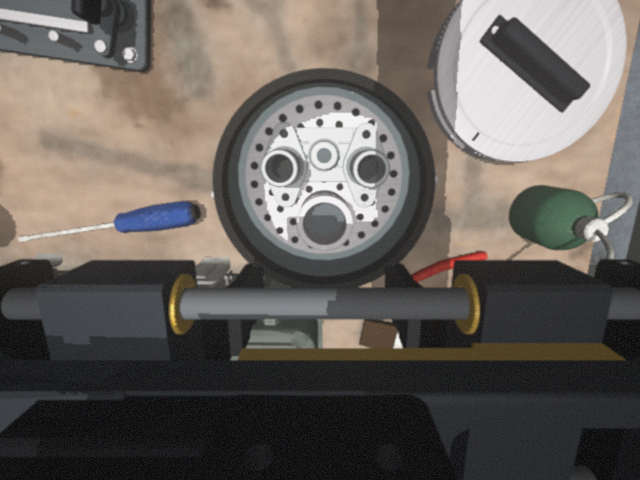

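View pics/t33.png

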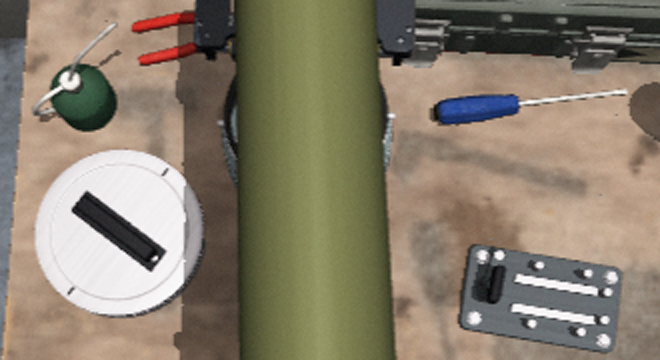

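{"api": "carry_out", "payload": {"increments": "0.5 0 0 0 0 0 6;0.5 0 0 0 0 0 6.2;0.5 0.025 -0.04 0 0 0 0;0.5 0.032 -0.052 0 0 0 0;0.5 0.032 -0.052 0.01 0 0 0;0.5 0.032 -0.052 0.02 0 0 0;0.5 0.02 -0.032 0.02 0 0 0;0.5 0.005 -0.008 0.015 0 0 0;0.5 0 0 0.003 0 0 0;0.5 0 0 0 0 0 0;0.5 0 0 0 0 0 0;0.5 0 0 0 0 0 0"}}

```text
time_s: 59.95
tool_pos: [0.4847, -0.0836, 0.2369]
tool_rot: [-179.9, -0.4, 167.5]
force: [-0.2, 0.5, -0.2]
grip_width: 0.0437
```

```bash
python3 -c "
from h import *
w=read_camera('wrist');cv2.imwrite('pics/w34.png',w['img'])
plan(.4765,-.0995,.14,167.5);print(pj(w,(.4765,-.0995,.076)))"
```

```text
now [ 0.4847 -0.0835  0.2369] [-179.9    -0.4   167.54] q7 84.9 t 60.0 | shift [ 0.0039 -0.0172  0.0969] turn [-0.1  -0.4   0.04] w 0.0435 F [ 0.7  0.6 -0.2]
  shift in GOAL frame [ 0.0045 -0.0174  0.0969] len 0.098
[302.26961802 235.62240866]
```

View pics/w34.png

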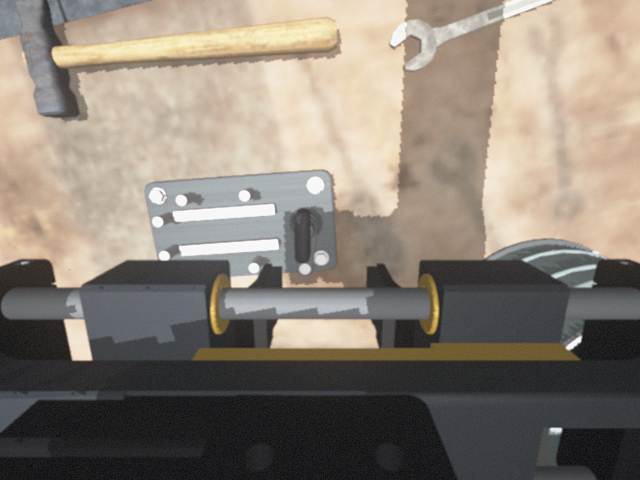

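{"api": "carry_out", "payload": {"increments": "0.45 0.002 -0.008 0 0 -0.4 0;0.45 0.002 -0.007 0.01 0 0 0;0.45 0 -0.002 0.03 0 0 0;0.45 0 0 0.035 0 0 0;0.45 0 0 0.012 0 0 0;0.45 0 0 0.002 0 0 0;0.45 0 0 0 0 0 0;0.45 0 0 0 0 0 0"}}

```text
time_s: 61.0
tool_pos: [0.4774, -0.1026, 0.147]
tool_rot: [-180.0, 0.3, 167.4]
force: [-0.0, -0.0, 0.4]
grip_width: 0.039
```

```bash
python3 -c "
from h import *
w=read_camera('wrist');cv2.imwrite('pics/w35.png',w['img'])
plan(.4765,-.0995,.122,167.5);print(pj(w,(.4765,-.0995,.076)))"
```

```text
now [ 0.4776 -0.1025  0.1471] [-179.97    0.32  167.43] q7 91.1 t 61.05 | shift [0.0018 0.0027 0.025 ] turn [-0.03  0.32 -0.07] w 0.0395 F [ 0.5 -1.3  0.2]
  shift in GOAL frame [0.0017 0.0027 0.0251] len 0.025
[329.23780479 280.29186519]
```

View pics/w35.png

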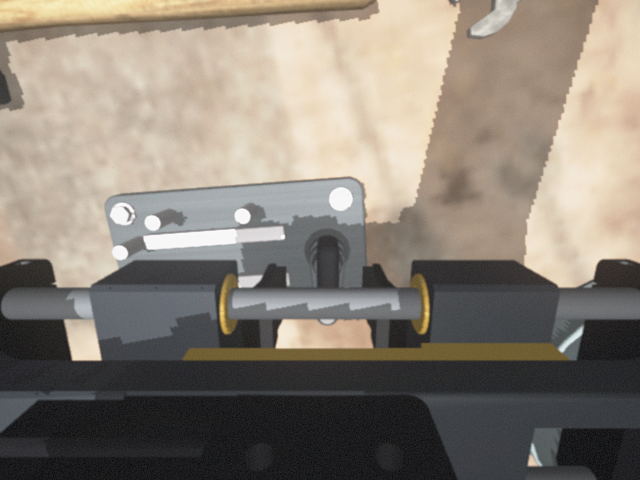

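{"api": "carry_out", "payload": {"increments": "0.45 0.001 0.002 0.009 0 0.3 0;0.45 0.001 0 0.01 0 0 0;0.45 0 0 0.005 0 0 0;0.45 0 0 0 0 0 0;0.05 0 0 0 0 0 0;0.05 0 0 0 0 0 0;0.05 0 0 0 0 0 0;0.05 0 0 0 0 0 0"}}

```text
time_s: 62.05
tool_pos: [0.4765, -0.1003, 0.1222]
tool_rot: [-180.0, 0.1, 167.4]
force: [0.3, -2.2, -1.7]
grip_width: 0.0114
```

{"api": "carry_out", "payload": {"increments": "0.05 0 0 -0.004 0 0 0;0.05 0 0 -0.005 0 0 0;0.05 0 0 -0.005 0 0 0;0.05 0 0 -0.004 0 0 0"}}

```text
time_s: 62.55
tool_pos: [0.4763, -0.1002, 0.1386]
tool_rot: [-179.9, 0.2, 167.4]
force: [5.8, -1.8, -15.4]
grip_width: 0.0116
```

{"api": "carry_out", "payload": {"increments": "0.05 0 0 -0.001 0 0 6;0.05 0 0 -0.001 0 0 9;0.05 0 0 -0.001 0 0 9;0.05 0 0 -0.001 0 0 9"}}

```text
time_s: 63.05
tool_pos: [0.477, -0.0984, 0.1393]
tool_rot: [179.9, 0.5, 133.5]
force: [9.7, -1.1, -21.5]
grip_width: 0.0115
```

{"api": "carry_out", "payload": {"increments": "0.05 0 0 -0.001 0 0 9;0.05 0 0 -0.001 0 0 9;0.05 0 0 -0.001 0 0 9;0.05 0 0 -0.001 0 0 9"}}

```text
time_s: 63.55
tool_pos: [0.4786, -0.0972, 0.1393]
tool_rot: [179.2, 0.6, 96.4]
force: [12.6, -2.6, -22.8]
grip_width: 0.0119
```

{"api": "carry_out", "payload": {"increments": "0.05 0 0 0 0 0 8;0.05 0 0 0 0 0 6;0.05 0 0 0 0 0 3;0.05 0 0 0 0 0 1"}}

```text
time_s: 64.05
tool_pos: [0.4794, -0.0969, 0.1379]
tool_rot: [178.9, 0.5, 78.2]
force: [6.2, -2.5, -14.2]
grip_width: 0.0118
```

{"api": "carry_out", "payload": {"increments": "0.05 0 0 0 0 0 -2;0.05 0 0 0 0 0 -0.5;0.05 0 0 0.004 0.5 0.3 0;0.05 0 0 0.006 0 0 0;0.05 0 0 0.006 0 0 0;0.05 0 0 0.002 0 0 0;0.05 0 0 0.002 0 0 0"}}

```text
time_s: 64.92
tool_pos: [0.4802, -0.0974, 0.1221]
tool_rot: [179.6, 0.3, 81.3]
force: [-5.2, 0.3, 10.7]
grip_width: 0.0113
```

{"api": "carry_out", "payload": {"increments": "0.05 0 0 -0.001 0 0 0;0.4 0 0 0 0 0 0;0.45 0 0 0 0 0 0;0.45 0 0 0 0 0 0;0.45 0 0 -0.02 0 0 0;0.45 0 0 -0.05 0 0 0;0.45 0 0 -0.05 0 0 0;0.45 0 0 -0.04 0 0 0;0.45 0.02 0 -0.01 0 0 0;0.45 0.02 0 0 0 0 0;0.45 0 0 0 0 0 0;0.45 0 0 0 0 0 0"}}

```text
time_s: 66.42
tool_pos: [0.4852, -0.0567, 0.3008]
tool_rot: [179.6, 0.1, 81.1]
force: [0.4, -0.4, -0.3]
grip_width: 0.0391
```

```bash
python3 -c "
from h import *
w=read_camera('wrist');cv2.imwrite('pics/w36.png',w['img'])
p=read_camera('scene');crop(p,'pics/s36.png',280,260,440,400,4)
plan(.5325,.322,.25,-125.4)"
```

```text
now [ 0.4851 -0.0567  0.3006] [1.7961e+02 4.0000e-02 8.1040e+01] q7 -8.0 t 66.53 | shift [ 0.3815 -0.0125  0.0503] turn [ 7.0000e-02  5.3000e-01 -1.5356e+02] w 0.0392 F [-0.4  0.6 -0.4]
  shift in GOAL frame [-0.3361  0.1807  0.0506] len 0.385
```

View pics/w36.png

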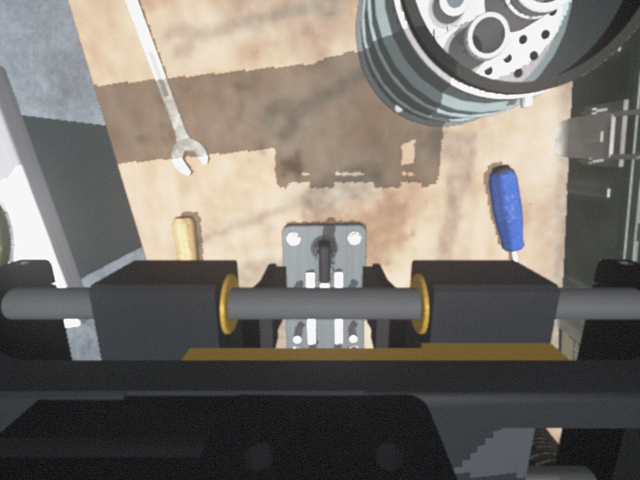

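View pics/s36.png

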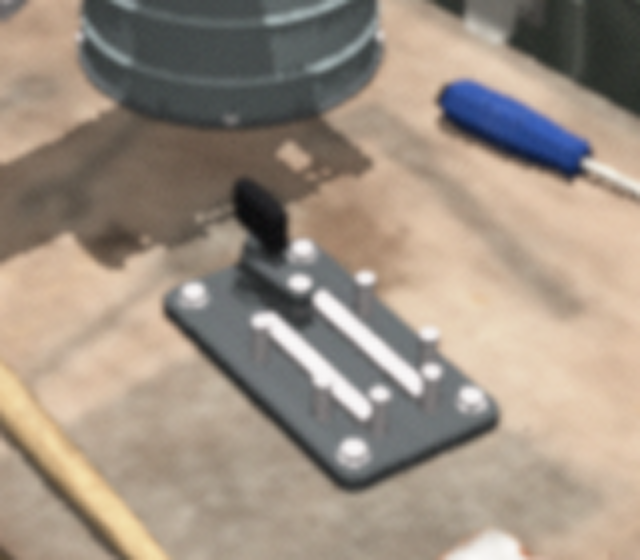

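{"api": "carry_out", "payload": {"increments": "0.5 0 0 0 0 0 -10.3;0.5 0 0 0 0 0 -10.4;0.5 0 0 0 0 0 -10.4;0.5 0 0 0 0 0 -10.4;0.5 0 0 0 0 0 -10.4;0.5 0 0 0 0 0 -10.4;0.5 0 0 0 0 0 -10.4;0.5 0 0 0 0 0 -10.4;0.5 0 0 0 0 0 -10.4;0.5 0 0 0 0 0 -10.4;0.5 0 0 0 0 0 -10.4;0.5 0 0 0 0 0 -10.4;0.5 0 0 0 0 0 -10;0.5 0 0 0 0 0 -8;0.5 0 0 0 0 0 -2;0.5 0 0 0 0 0 0"}}

```text
time_s: 68.53
tool_pos: [0.4806, -0.0706, 0.2961]
tool_rot: [-180.0, -0.3, -130.6]
force: [0.1, 0.5, -0.1]
grip_width: 0.0433
```

```bash
python3 -c "
from h import *
plan(.5325,.322,.25,-125.4)"
```

```text
now [ 0.4806 -0.0706  0.2961] [-179.96   -0.35 -130.63] q7 140.5 t 68.53 | shift [-0.332   0.2163  0.0439] turn [-0.02 -0.35 -5.23] w 0.0433 F [ 0.1  0.5 -0.1]
  shift in GOAL frame [-0.35    0.1851  0.0461] len 0.399
```

{"api": "carry_out", "payload": {"increments": "0.5 -0.025 0.013 0 0 -0.3 -5;0.5 -0.045 0.024 0 0 0 0;0.5 -0.05 0.027 0 0 0 0;0.5 -0.05 0.027 0.005 0 0 0;0.5 -0.05 0.027 0.005 0 0 0;0.5 -0.05 0.027 0.01 0 0 0;0.5 -0.045 0.023 0.01 0 0 0;0.5 -0.015 0.008 0.005 0 0 0;0.5 0 0 0 0 0 0;0.5 0 0 0 0 0 0;0.5 0 0 0 0 0 0"}}

```text
time_s: 69.9
tool_pos: [0.5384, 0.3013, 0.2594]
tool_rot: [-179.9, -0.1, -126.8]
force: [0.3, 0.0, -0.5]
grip_width: 0.0433
```

```bash
python3 -c "
from h import *
plan(.5325,.322,.16,-125.4)"
```

```text
now [0.5384 0.3013 0.2594] [-1.7989e+02 -6.0000e-02 -1.2676e+02] q7 121.2 t 69.9 | shift [-0.0131  0.0173  0.0994] turn [-0.11 -0.06 -1.36] w 0.0433 F [ 0.3  0.  -0.5]
  shift in GOAL frame [-0.0134  0.0168  0.0994] len 0.102
```

{"api": "carry_out", "payload": {"increments": "0.5 -0.006 0.007 0.01 0 0 -1.3;0.5 -0.005 0.007 0.02 0 0 0;0.5 -0.001 0.001 0.03 0 0 0;0.5 0 0 0.025 0 0 0;0.5 0 0 0.008 0 0 0;0.5 0 0 0.001 0 0 0;0.5 0 0 0 0 0 0;0.5 0 0 0 0 0 0"}}

```text
time_s: 70.9
tool_pos: [0.5322, 0.3207, 0.1604]
tool_rot: [-180.0, 0.0, -125.5]
force: [-0.4, -0.8, -0.2]
grip_width: 0.0435
```

```bash
python3 -c "
from h import *
w=read_camera('wrist');cv2.imwrite('pics/w37.png',w['img'])
plan(.5325,.322,.118,-125.4)"
```

```text
now [0.5323 0.3208 0.1605] [-1.7997e+02  5.0000e-02 -1.2545e+02] q7 123.5 t 70.95 | shift [-0.0011  0.0006  0.0425] turn [-0.03  0.05 -0.05] w 0.0436 F [ 0.9 -0.2 -0.1]
  shift in GOAL frame [-0.0011  0.0006  0.0425] len 0.043
```

View pics/w37.png

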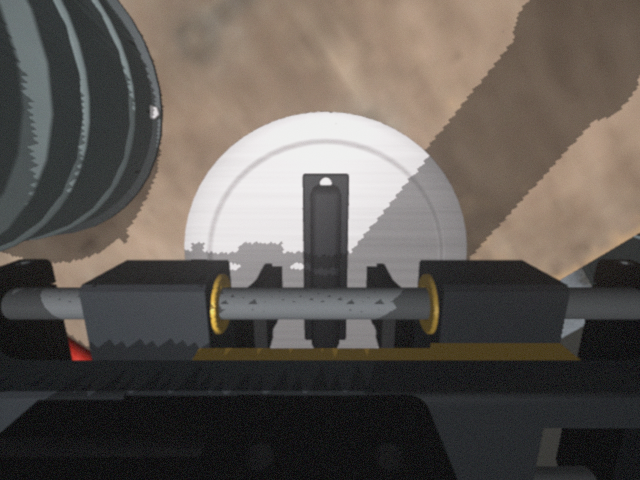

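{"api": "carry_out", "payload": {"increments": "0.5 -0.001 0.0005 0.012 0 0 0;0.5 0 0 0.015 0 0 0;0.5 0 0 0.012 0 0 0;0.5 0 0 0.003 0 0 0;0.5 0 0 0 0 0 0;0.5 0 0 0 0 0 0"}}

```text
time_s: 71.7
tool_pos: [0.5326, 0.3219, 0.1156]
tool_rot: [-180.0, 0.1, -125.5]
force: [-0.2, 0.9, -0.5]
grip_width: 0.0431
```

```bash
python3 -c "
from h import *
w=read_camera('wrist');cv2.imwrite('pics/w38.png',w['img'])
plan(.5325,.322,.1165,-125.4)
r=np.load('lidref.npz'); a=r['img']; 
cv2.imwrite('pics/cmp.png',np.vstack([a[90:300,150:500],w['img'][90:300,150:500]]))
T=r['tool'];print(T[:3,3])"
```

```text
now [0.5326 0.3219 0.1157] [-1.7997e+02  6.0000e-02 -1.2546e+02] q7 124.9 t 71.75 | shift [-0.      0.0002 -0.0008] turn [-0.03  0.06 -0.06] w 0.0437 F [ 0.  -0.5  0.9]
  shift in GOAL frame [-0.      0.0002 -0.0008] len 0.001
[0.53275645 0.32225711 0.11798812]
```

View pics/cmp.png

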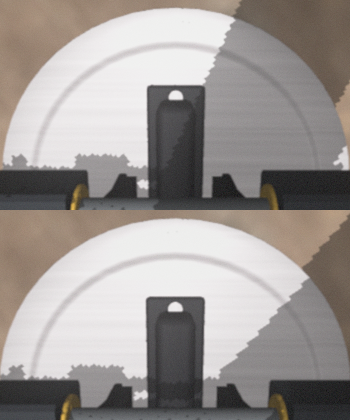

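{"api": "carry_out", "payload": {"increments": "0.5 0.0007 0 -0.001 0 0 0;0.5 0 0 0 0 0 0;0.1 0 0 0 0 0 0;0.1 0 0 0 0 0 0;0.1 0 0 0 0 0 0;0.1 0 0 0 0 0 0", "force": 45}}

```text
time_s: 72.5
tool_pos: [0.5326, 0.3217, 0.1178]
tool_rot: [-180.0, 0.2, -125.5]
force: [0.6, 0.1, -0.3]
grip_width: 0.0178
```

{"api": "carry_out", "payload": {"increments": "0.1 0 0 -0.005 0 0 0;0.1 0 0 -0.02 0 0 0;0.1 0 0 -0.04 0 0 0;0.1 0 0 -0.05 0 0 0;0.1 0 0 -0.045 0 0 0;0.1 0 0 -0.02 0 0 0;0.1 0 0 0 0 0 0;0.1 0 0 0 0 0 0"}}

```text
time_s: 73.5
tool_pos: [0.5314, 0.3193, 0.3072]
tool_rot: [-180.0, 0.1, -125.6]
force: [-0.5, -0.2, -3.3]
grip_width: 0.0174
```

```bash
python3 -c "
from h import *
plan(.6418,.1086,.30,-125)
w=read_camera('top');crop(w,'pics/t39.png',150,120,380,300,3)"
```

```text
now [0.5314 0.3193 0.3072] [-1.7997e+02  9.0000e-02 -1.2559e+02] q7 119.8 t 73.5 | shift [ 0.1071 -0.2124  0.0071] turn [-0.03  0.09 -0.59] w 0.0174 F [-0.5 -0.2 -3.3]
  shift in GOAL frame [ 0.1093 -0.2113  0.0072] len 0.238
```

View pics/t39.png

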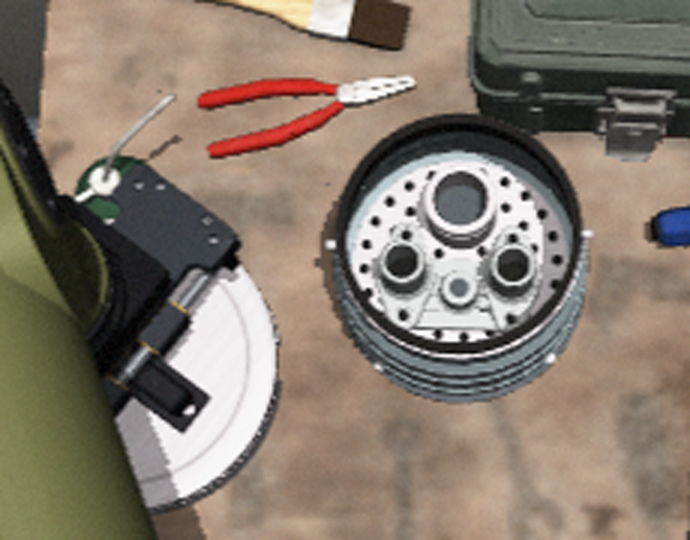

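{"api": "carry_out", "payload": {"increments": "0.1 0.01 -0.02 0 0 0 -0.5;0.1 0.02 -0.04 0 0 0 0;0.1 0.021 -0.041 0 0 0 0;0.1 0.021 -0.041 0 0 0 0;0.1 0.02 -0.036 0 0 0 0;0.1 0.008 -0.015 0 0 0 0;0.1 0 0 0 0 0 0;0.1 0 0 0 0 0 0;0.1 0 0 0 0 0 0"}}

```text
time_s: 74.68
tool_pos: [0.629, 0.1276, 0.2953]
tool_rot: [179.4, -0.7, -124.5]
force: [-0.4, 0.9, -2.2]
grip_width: 0.0175
```

```bash
python3 -c "
from h import *
plan(.6418,.1086,.27,-125)"
```

```text
now [0.629  0.1276 0.2953] [ 179.36   -0.74 -124.54] q7 143.3 t 74.67 | shift [ 0.008  -0.0216  0.0252] turn [ 0.63 -0.75  0.45] w 0.0175 F [-0.4  0.9 -2.2]
  shift in GOAL frame [ 0.0082 -0.0214  0.0253] len 0.034
```

{"api": "carry_out", "payload": {"increments": "0.1 0.004 -0.01 0.005 0.6 -0.7 0.4;0.1 0.003 -0.008 0.01 0 0 0;0.1 0.001 -0.003 0.008 0 0 0;0.1 0 0 0.002 0 0 0;0.1 0 0 0 0 0 0;0.1 0 0 0 0 0 0;0.1 0 0 0 0 0 0"}}

```text
time_s: 75.55
tool_pos: [0.6418, 0.1105, 0.2681]
tool_rot: [179.9, 0.0, -124.8]
force: [0.6, 1.1, -2.9]
grip_width: 0.0176
```

```bash
python3 -c "
from h import *
plan(.6418,.1086,.255,-125)
w=read_camera('wrist');cv2.imwrite('pics/w40.png',w['img'])
s=read_camera('scene');crop(s,'pics/s40.png',270,150,410,300,5)"
```

```text
now [0.6418 0.1105 0.2681] [ 1.7994e+02  2.0000e-02 -1.2476e+02] q7 145.7 t 75.55 | shift [ 0.0016 -0.0011  0.0131] turn [0.06 0.02 0.24] w 0.0176 F [ 0.6  1.1 -2.9]
  shift in GOAL frame [ 0.0016 -0.0011  0.0131] len 0.013
```

View pics/w40.png

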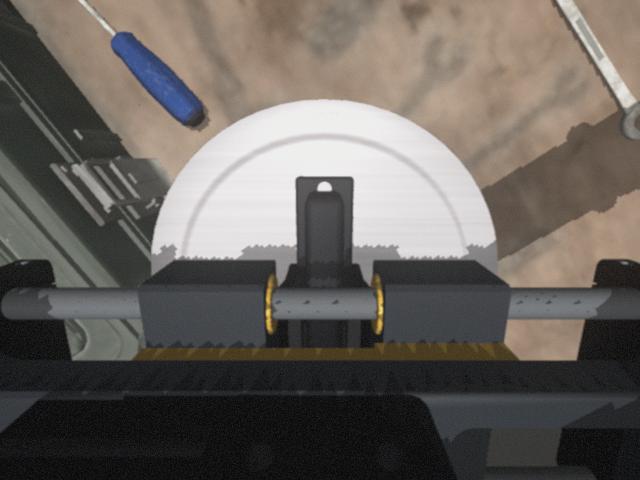

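View pics/s40.png

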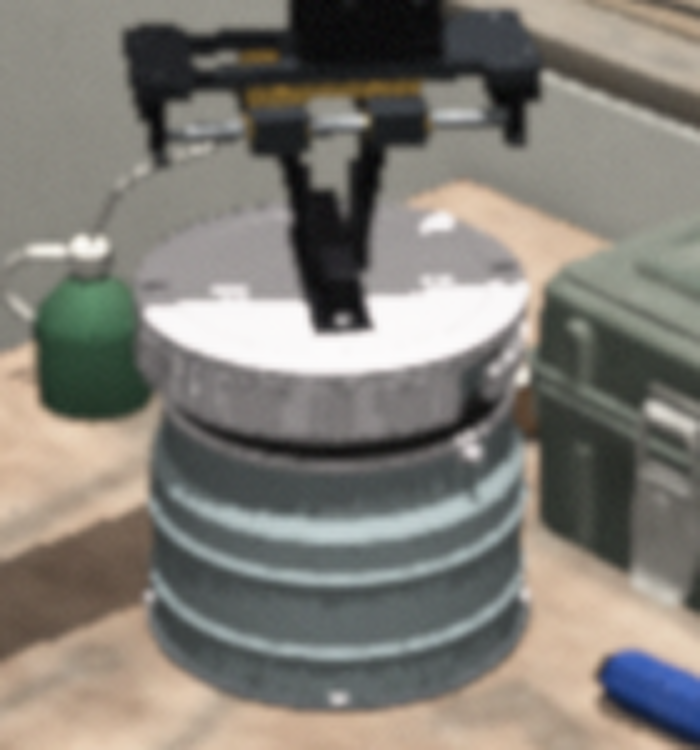

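{"api": "carry_out", "payload": {"increments": "0.1 0.0015 -0.001 0.004 0 0 0.2;0.1 0 0 0.005 0 0 0;0.1 0 0 0.004 0 0 0;0.1 0 0 0.001 0 0 0;0.1 0 0 0 0 0 0;0.1 0 0 0 0 0 0"}}

```text
time_s: 76.4
tool_pos: [0.6423, 0.1088, 0.2536]
tool_rot: [-180.0, 0.1, -125.0]
force: [0.8, 1.1, -3.8]
grip_width: 0.0175
```

```bash
python3 -c "
from h import *
plan(.6418,.1086,.235,-125);print(get_obs()['wrist_torque'].round(2))"
```

```text
now [0.6423 0.1088 0.2536] [-1.7999e+02  9.0000e-02 -1.2496e+02] q7 145.9 t 76.4 | shift [0.0005 0.0003 0.0186] turn [-0.01  0.09  0.04] w 0.0175 F [ 0.8  1.1 -3.8]
  shift in GOAL frame [0.0005 0.0002 0.0186] len 0.019
[ 0.03 -0.03 -0.04]
```

{"api": "carry_out", "payload": {"increments": "0.1 0.0003 0 0.004 0 0 0;0.1 0 0 0.004 0 0 0;0.1 0 0 0.004 0 0 0;0.1 0 0 0.004 0 0 0"}}

```text
time_s: 76.9
tool_pos: [0.6425, 0.1087, 0.2371]
tool_rot: [-179.9, 0.2, -124.9]
force: [0.8, -0.1, -2.7]
grip_width: 0.0177
```

{"api": "carry_out", "payload": {"increments": "0.1 0.0003 0 0.003 0 0.2 0;0.1 0.0003 0 0.003 0 0 0;0.1 0 0 0.003 0 0 0;0.1 0 0 0.003 0 0 0"}}

```text
time_s: 77.4
tool_pos: [0.6428, 0.1086, 0.2269]
tool_rot: [-179.9, 0.1, -124.9]
force: [-2.2, 0.1, 7.6]
grip_width: 0.0175
```

{"api": "carry_out", "payload": {"increments": "0.1 0 0 0.005 0 0 0;0.1 0 0 0.005 0 0 0;0.1 0 0 0.005 0 0 0"}}

```text
time_s: 77.78
tool_pos: [0.6429, 0.1082, 0.2208]
tool_rot: [180.0, 0.3, -124.9]
force: [-12.7, -0.7, 31.1]
grip_width: 0.0176
```

{"api": "carry_out", "payload": {"increments": "0.1 0 0 0.0025 0 0 3;0.1 0 0 0.003 0 0 5"}}

```text
time_s: 78.03
tool_pos: [0.6423, 0.1086, 0.2217]
tool_rot: [179.7, 0.5, -133.1]
force: [-6.7, 0.9, 13.8]
grip_width: 0.0175
```

{"api": "carry_out", "payload": {"increments": "0.1 0 0 0.004 0 0 5;0.1 0 0 0.0035 0 0 5;0.1 0 0 0.0035 0 0 5"}}

```text
time_s: 78.4
tool_pos: [0.6416, 0.1096, 0.2212]
tool_rot: [179.2, 0.6, -148.4]
force: [-7.6, 0.5, 18.7]
grip_width: 0.0176
```

{"api": "carry_out", "payload": {"increments": "0.1 0 0 0.003 0 0 5;0.1 0 0 0.0035 0 0 5;0.1 0 0 0.0035 0 0 5"}}

```text
time_s: 78.78
tool_pos: [0.6413, 0.1108, 0.2211]
tool_rot: [178.8, 0.4, -163.7]
force: [-8.2, 1.8, 18.6]
grip_width: 0.0176
```

{"api": "carry_out", "payload": {"increments": "0.1 0 0 0.003 0 0 5;0.1 0 0 0.0035 0 0 4;0.1 0 0 0.0035 0 0 3"}}

```text
time_s: 79.15
tool_pos: [0.6413, 0.1118, 0.221]
tool_rot: [178.5, 0.2, -175.9]
force: [-7.8, 0.3, 18.5]
grip_width: 0.0175
```

```bash
python3 -c "
from h import *
o=get_obs();print(o['wrist_torque'].round(2),o['tool_rot'],o['force'].round(1))"
```

```text
[-0.35  1.73  0.07] [ 178.4653909     0.22318063 -175.9069073 ] [-7.8  0.3 18.5]
```

{"api": "carry_out", "payload": {"increments": "0.1 0 0 0.003 0 0 1.5;0.1 0 0 0.003 0 0 1.5"}}

```text
time_s: 79.4
tool_pos: [0.6418, 0.112, 0.2212]
tool_rot: [178.4, 0.3, -178.8]
force: [-2.2, 1.1, 13.2]
grip_width: 0.0177
```

```bash
python3 -c "
from h import *
o=get_obs();print(o['wrist_torque'].round(2),o['tool_rot'],o['force'].round(1))"
```

```text
[-0.53  0.5   0.51] [ 178.36362953    0.25852706 -178.83836438] [-2.2  1.1 13.2]
```

{"api": "carry_out", "payload": {"increments": "0.1 0 0 0 0 0 -1;0.1 0 0 -0.003 0 0 0;0.1 0 0 -0.003 0 0 0;0.1 0 0 -0.002 0 0 0"}}

```text
time_s: 79.9
tool_pos: [0.6425, 0.112, 0.2309]
tool_rot: [178.5, 0.4, -177.6]
force: [7.5, 1.8, -15.2]
grip_width: 0.0174
```

```bash
python3 -c "
from h import *
o=get_obs();print(o['wrist_torque'].round(2),o['tool_rot'],o['force'].round(1))"
```

```text
[-0.57 -1.45 -0.05] [ 178.49619729    0.43622267 -177.62068386] [  7.5   1.8 -15.2]
```

{"api": "carry_out", "payload": {"increments": "0.1 0 0 0.001 0 0 -0.5;0.1 0 0 0 0 0 0;0.5 0 0 0 0 0 0;0.5 0 0 0 0 0 0;0.5 0 0 0 0 0 0;0.5 0 0 0 0 0 0"}}

```text
time_s: 80.65
tool_pos: [0.642, 0.1113, 0.2304]
tool_rot: [178.5, 0.4, -177.2]
force: [-0.0, 0.1, -0.2]
grip_width: 0.042
```

```bash
python3 -c "
from h import *
o=get_obs();print(o['tool_pos'],o['tool_rot'],o['force'].round(1))
w=read_camera('wrist');cv2.imwrite('pics/w41.png',w['img'])
s=read_camera('scene');crop(s,'pics/s41.png',270,150,410,300,5)"
```

```text
[0.6419698  0.11134065 0.23041365] [ 178.4702766     0.35552184 -177.16200854] [-0.   0.1 -0.2]
```

View pics/w41.png

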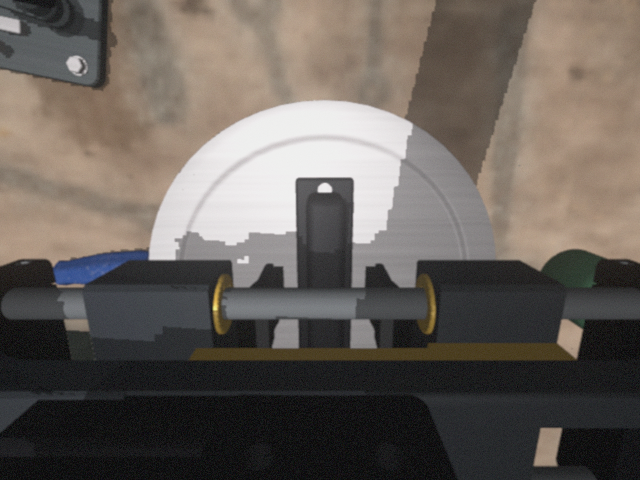

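View pics/s41.png

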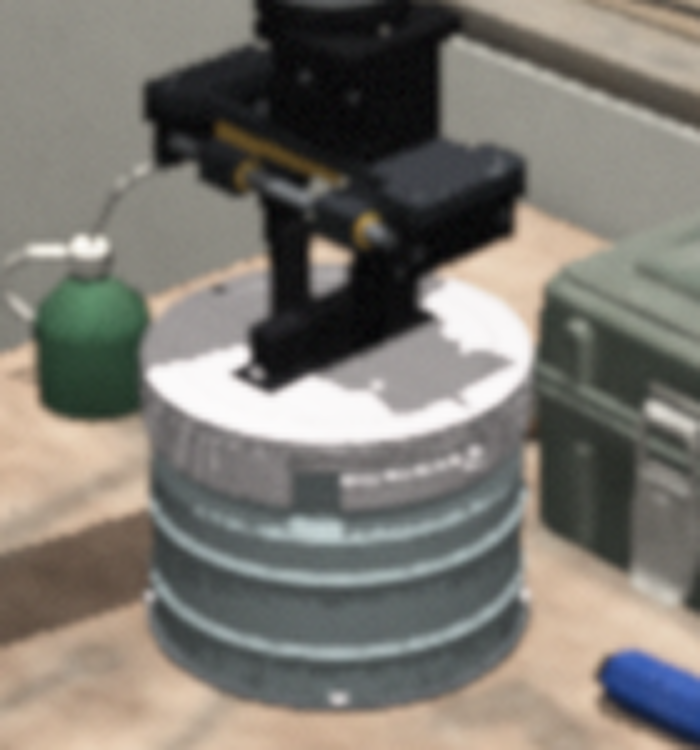

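{"api": "carry_out", "payload": {"increments": "0.5 0 0 -0.02 0 0 0;0.5 0 0 -0.05 0 0 0;0.5 0 0 -0.05 0 0 0;0.5 0.03 0 -0.02 0 0 0;0.5 0.05 0.04 0 0 0 0;0.5 0.05 0.05 0 0 0 0;0.5 0.03 0.05 0 0 0 0;0.5 0 0.05 0 0 0 0;0.5 0 0.05 0 0 0 0;0.5 0 0.05 0 0 0 0;0.5 0 0.03 0 0 0 0;0.5 0 0 0 0 0 0;0.5 0 0 0 0 0 0"}}

```text
time_s: 82.38
tool_pos: [0.4696, 0.4197, 0.4013]
tool_rot: [177.6, 1.1, -177.7]
force: [-0.1, 0.7, 0.4]
grip_width: 0.0435
```

```bash
python3 -c "
from h import *
o=get_obs();print(o['tool_pos'])
s=read_camera('scene');a=cv2.imread('pics/scene0.png');cv2.imwrite('pics/c1.png',cv2.resize(np.hstack([a[190:400,230:420],s['img'][190:400,230:420]]),None,fx=2,fy=2))
p=read_camera('top');a=cv2.imread('pics/top0.png');cv2.imwrite('pics/c2.png',np.vstack([cv2.resize(q[140:330,160:490],None,fx=1.5,fy=1.5) for q in (a,p['img'])]))
for n in ['scene']:
  pass
"
```

```text
[0.46956859 0.41966475 0.40130535]
```

View pics/c1.png

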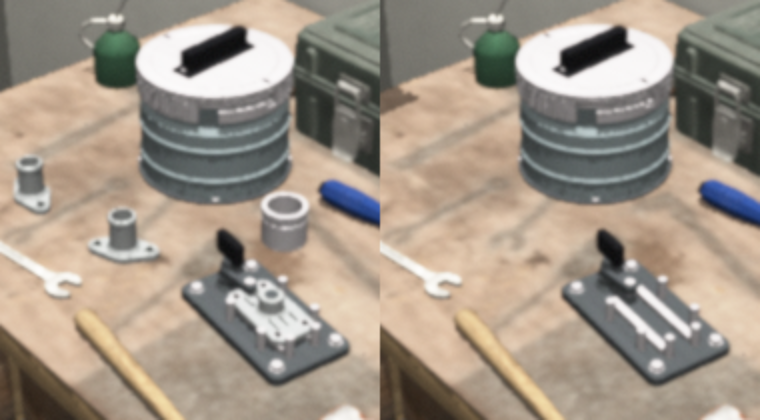

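View pics/c2.png

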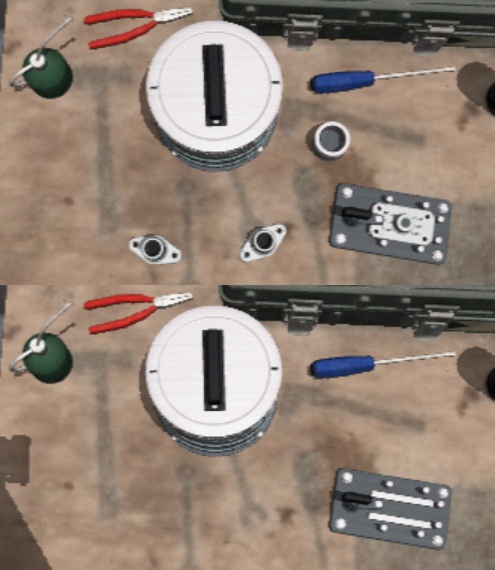

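```bash
python3 -c "
from h import *
s=read_camera('scene');a=cv2.imread('pics/scene0.png')
for nm,im in (('0',a),('1',s['img'])):
  cv2.imwrite('pics/e%s.png'%nm,cv2.resize(im[195:260,290:385],None,fx=7,fy=7,interpolation=cv2.INTER_CUBIC))
A=cv2.cvtColor(a,6)[240:262,295:380].astype(np.float32)
r=cv2.matchTemplate(cv2.cvtColor(s['img'],6)[234:268,291:384],cv2.cvtColor(a,6)[240:262,295:380],cv2.TM_CCOEFF_NORMED);print(cv2.minMaxLoc(r))
p=read_camera('top');t=cv2.imread('pics/top0.png')
for im in (t,p['img']):
  g=im[160:240,285:325].sum(2)<150; ys,xs=np.nonzero(g); d=np.polyfit(ys,xs,1);print(d, xs.mean(),ys.mean(),g.sum())
"; python3 -c "
import cv2,numpy as np;cv2.imwrite('pics/e.png',np.vstack([cv2.imread('pics/e0.png'),cv2.imread('pics/e1.png')])[:, :])
im=cv2.imread('pics/e.png');cv2.imwrite('pics/e.png',cv2.resize(im,(440,600)))"
```

```text
(-0.10636885464191437, 0.9710670709609985, (8, 0), (4, 6))
[ 0.04388297 15.68938596] 17.264437689969604 35.89209726443769 658
[ 0.01652738 16.02396597] 16.603503184713375 35.06528662420382 628
```

View pics/e.png

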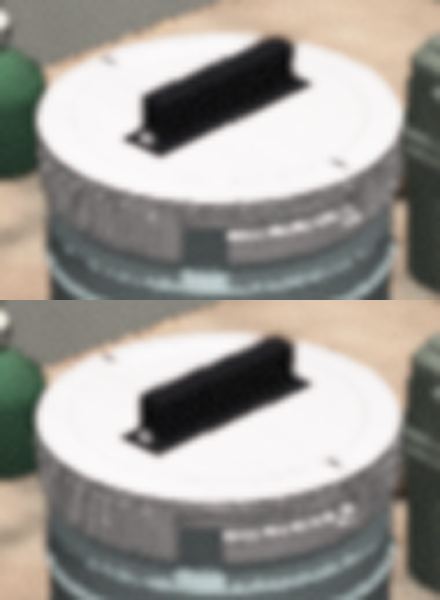

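```bash
python3 -c "
from cell import *
print(sign_off())"
```

```text
the job is handed in; nothing more can be done
None
```

The job is done and handed in at about 83 s. The pump cover, both water outlets and the one brake piston on the bench are in the soak can, and its lid is locked on again.

- **Lid off:** I pressed the lid down and turned it about 50° anticlockwise while keeping it pressed. Then I lifted it straight off and laid it flat on the bench left of the can.
- **Cover and finger:** I lifted the hold-down finger, swung it about 85° aside and lowered it, then lifted the cover straight out. After loading, I swung the finger back over the empty stand.
- **Knocked part:** One outlet was knocked a few centimetres during the run and ended up close to the lid. I found it again in the pictures and picked it up from there. The lid had not moved.
- **Parts in the can:** The cover lies flat and was dropped about 2 cm, because the gripper body cannot go below the rim. The outlets and the piston stand upright.
- **Lid on:** I pressed and turned it clockwise to the stop, and it sprang back up to its starting height. It held against an upward pull of about 15 N.

**Last checks:** The before and after pictures show the lid at the same height and position. No loose parts are left on the bench, the finger is over the stand, and the screwdriver and oil can have not moved.

**One difference:** the lid bar sits about 1.6° further clockwise than at the start. I took this as play in the notch and left it.

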